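Rear headphones to the charging stand

ROBOT

A 6-joint arm with a two-finger parallel gripper is mounted at the origin on the work surface. World frame = base frame: x ahead of the robot, y to its left, z up, the work surface at z = 0. Lengths are in m, angles in degrees, forces in N, time in s.
With the tool pointing down it reaches from about 0.25 to 0.725 m from the base axis. Payload 4 kg.
Tool frame: the origin (TCP) lies at the very end of the fingers, on their centre line; the grasp point (between the pads) lies pinch_z behind it (pinch_z is the distance from the TCP to the grasp point, in m); z points along the fingers, x is the direction in which the jaws open and shut, and the axes are right-handed (so a half turn about z gives the same grasp; the last joint's range is limited). The gripper opens to 85 mm and grips with 20 to 120 N. Pads are 22 mm wide; open, the fingers measure 114 mm over their backs; the gripper's body (76 mm by 85 mm) begins 54 mm behind the grasp point. The pads swing forward as they close: fully open they stand 13 mm farther back than shut.
Start: joints at [75.229, 13.785, 0.286, 76.501, 0, 90], TCP at [0.127, 0.483, 0.199] pointing down, gripper open.
Joint ranges: [-155.79, 155.79], [-60.16, 107.12], [-62.33, 73.08], [-114, 123.19], [-81.49, 82.49], [-180, 180]. Speed limits (degrees/s): [159.86, 159.86, 180, 180, 180, 180].

INTERFACE

Orientations are given as a 3x3 rotation matrix whose columns are the frame's x, y, z axes.
In Python, from cell import * gives the robot as it stands.
- The arm moves only by the tool drive_tool, never from a script. Its argument "rows" is a list of rows, each an object of numbers: "wx", "wy", "wz": the turn, a rotation vector about the tool's x, y, z in degrees; "x", "y", "z": the shift along the tool's x, y, z in m; "claw": the opening, from -1 (shut) to 1 (fully open). In form: [{"wx": .., "wy": .., "wz": .., "x": .., "y": .., "z": .., "claw": ..}, ...]. A call has 1 to 10 rows; each row shifts and turns the pose as measured when the row begins, along the tool's axes as they then stand; what a row does not reach is not made up. A row lasts 1/12 s, in which the tool goes at most 41.7 mm and 7.16 degrees, less where a joint would pass 70% of its speed; a pose out of reach is approached as far as the arm can. A call with a gripper value outside its range is refused whole. The fingers move at their own pace and stop on an object; "force" is the grip in N (left out, the last holds). Time passes only in rows, so rows that do not move let the fingers close. It gives the time, the measured TCP pose, the force and the opening at its end, in the units of the state.
- get_obs(): the state, without advancing time (a new reading comes with each control period).
- snapshot(name): name is "scene" or "side" or "wrist"; returns a dict with "img" (400x640x3 uint8, blue, green, red), "depth" (400x640 float32, m along the optical axis (not along the pixel's ray), 0 where there is no reading), "camera_matrix" (3x3 intrinsics, pixels), "R" (3x3) and "t" (3): a world point X has camera coordinates R X + t. Camera axes: x right, y down, z forward; pixel columns grow to the right and rows downward; lengths in m; the calibration is good to about 2 mm. The wrist camera is an equidistant fisheye: a pixel r from the principal point sees the ray r / f radians off the axis. A picture is of the moment at which its call begins.
- hand_in(): hands the job in, once; it reports no verdict.
The state is a dict: "t": time; "joint_positions": joint angles; "joint_velocities": joint speeds; "effort": joint torques, N m; "position": TCP position; "ee_rot": TCP orientation; "wrist_force": force on the tool from outside, world axes, zero at the start; "wrist_torque": the same for the moment, N m; "width": opening from 0.0 (shut) to 1.0 (fully open).
Only numpy, scipy, OpenCV 4.12 (cv2) and the standard library are available. Lean on these libraries where they do the work, as an engineer would, in place of code of your own. Each camera call takes 0.05 s, during which the arm holds its last target. There are 200 camera calls.

TASK

The headphones hanging at the back of the hook under the studio microphone need charging: hang the front pair on the spare hook of the other hanger, then draw the rear pair out and hang it squarely in the seat of its charging stand. Don't drop either pair or set it on the desk, don't knock the microphone, and leave the other things on the desk where they are.

Things in the scene. Friction and masses are not known exactly. Their poses are not given: they have to be found in the camera images.
- hanger: The crowded hanger, with the microphone on top: base plate 170 x 90 x 10 mm, post 18 mm thick, one long flat arm as its hook, on which both pairs hang at the start. Fixed. Origin: foot of the post on the desk, z up; the arm points along its own -x.
- hanger_arm (a point): Top face of the crowded hanger's arm, 75 mm before the post, 215 mm above the desk; axes as the hanger's. The arm is 20 mm wide, 8 mm thick; its upturned end stands 18 mm above the top face, inner side 152 mm and outer side 160 mm before the post's axis.
- spare_hanger: The spare hanger: the same base, post and arm but no microphone above; its hook is empty at the start. Fixed. Origin: foot of the post on the desk, z up; the arm points along its own -x.
- spare_hanger_arm (a point): Top face of the spare hanger's arm, 75 mm before the post, 215 mm above the desk; axes as the hanger's. Arm and upturned end as on the crowded hanger.
- mic_mount (a point): Centre of the studio microphone's shock mount, 352 mm above the desk on the crowded hanger; x along the microphone's axis and the arm below. Mount 86 mm across (lowest point 309 mm above the desk), 86 mm long; microphone 54 mm thick, from 65 mm behind this point to 117 mm before it (-x). It bars a gripper coming straight down on the headbands.
- mic: The microphone with its mount and short boom, all fixed to the post of the crowded hanger. Origin and axes as that hanger's. Highest point 420 mm above the desk.
- front_pair: Black headphones with round ear cups 68 mm across, about 0.25 kg, hanging in front, about 113 mm before the post. 160 mm wide along own y (cup to cup), 155 mm high, rigid. Origin: middle of the underside of the headband's crown (what rests on the hook), z up. The crown is level from y = -17 to 17 mm. Cups: y = 46 to 80 mm each side, lowest point z = -145 mm.
- front_pair_left (a point): Middle of the front pair's straight headband shoulder on its +y side, 36 mm out and 7 mm below the crown's underside: the place to grip, beside the arm. Axes as the pair's. The strap is 28 mm wide (x) and 10 mm thick; the shoulder is 44 mm long and falls outwards at 32 degrees, so a gripper leaning outwards 30 to 40 degrees closes on it squarely.
- front_pair_right (a point): Middle of the front pair's straight headband shoulder on its -y side, 36 mm out and 7 mm below the crown's underside: the place to grip, beside the arm. Axes as the pair's. The strap is 28 mm wide (x) and 10 mm thick; the shoulder is 44 mm long and falls outwards at 32 degrees, so a gripper leaning outwards 30 to 40 degrees closes on it squarely.
- rear_pair: Black headphones with square-cornered ear cups, 62 mm along x and 74 mm high, about 0.25 kg, hanging at the back, about 39 mm before the post. Rigid; headband, width, height, origin and axes as the front pair's. Cups: y = 46 to 80 mm each side, lowest point z = -145 mm.
- rear_pair_left (a point): Middle of the rear pair's straight headband shoulder on its +y side, 36 mm out and 7 mm below the crown's underside: the place to grip, beside the arm. Axes as the pair's. The strap is 28 mm wide (x) and 10 mm thick; the shoulder is 44 mm long and falls outwards at 32 degrees, so a gripper leaning outwards 30 to 40 degrees closes on it squarely.
- rear_pair_right (a point): Middle of the rear pair's straight headband shoulder on its -y side, 36 mm out and 7 mm below the crown's underside: the place to grip, beside the arm. Axes as the pair's. The strap is 28 mm wide (x) and 10 mm thick; the shoulder is 44 mm long and falls outwards at 32 degrees, so a gripper leaning outwards 30 to 40 degrees closes on it squarely.
- charger: The charging stand: round black foot 110 mm across and 18 mm high, 20 mm stem and a seat on top. Fixed. Origin: centre of the foot on the desk, z up, axes as the seat's.
- charger_seat (a point): Middle of the seat's floor, 200 mm above the desk. The seat is 60 mm long (x) and 22 mm wide (y); two end lips 10 mm high leave a trough 44 mm long in x, in which the 28 mm wide headband lies across, an ear cup on either side in y.
- paddle: Bystander, leave where it is: a Morse paddle key: steel base plate 80 x 70 mm, two round finger pieces, 45 mm high in all. Origin: centre of its underside.
- fist_mic: Bystander, leave where it is: a hand microphone lying on its back, 110 x 60 mm, 30 mm high. Origin: centre of its underside.
- mouse: Bystander, leave where it is: a computer mouse, 105 x 60 mm, 38 mm high. Origin: centre of its underside.
- mug: Bystander, leave where it is: a white mug, 80 mm across, 95 mm high. Origin: centre of its underside.
- notepad: Bystander, leave where it is: a yellow notepad, 200 x 130 mm, 10 mm thick. Origin: centre of its underside.
- calculator: Bystander, leave where it is: a desk calculator, 150 x 80 mm, 25 mm high. Origin: centre of its underside.
Things that resemble listed ones, but are neither listed nor needed, are in the scene too. Leave any brown look-alike of the front_pair alone.

How it is judged (in metres and radians):
On the way, in this order (a step that is already met when the one before it is completed fails the run):
1. the front pair hangs released on the spare hanger's arm while the rear pair still hangs on its hook (x of front_pair in the frame of spare_hanger between -0.15 and -0.02 m and y of front_pair in the frame of spare_hanger between -0.016 and 0.016 m and z of front_pair in the frame of spare_hanger between 0.209 and 0.221 m and angle between each of front_pair, rear_pair's own z axis and vertical below 0.2 rad and angle between the x axis of front_pair and the x axis of spare_hanger, either way round below 0.35 rad and contact force between the fingers and front_pair below 0.1 N and linear speed of front_pair below 0.03 m/s and x of rear_pair in the frame of hanger between -0.15 and -0.02 m and y of rear_pair in the frame of hanger between -0.016 and 0.016 m and z of rear_pair in the frame of hanger between 0.209 and 0.221 m and angle between the x axis of rear_pair and the x axis of hanger, either way round below 0.35 rad), for 0.2 s.
2. the rear pair hangs in the seat of the charging stand (x of rear_pair in the frame of charger between -0.012 and 0.012 m and y of rear_pair in the frame of charger between -0.016 and 0.016 m and z of rear_pair in the frame of charger between 0.194 and 0.206 m and angle between rear_pair's own z axis and vertical below 0.2 rad and angle between the x axis of rear_pair and the x axis of charger, either way round below 0.35 rad), for 0.2 s.
At the end, for the whole second after the job is handed in: Front pair on the spare arm, rear pair in the charger's seat: crown within 6 mm of the arm's top or seat's floor, 16 mm of the middle line, upright within 0.2 rad, square within 0.35 rad, between post and upturned end (seat: within 12 mm of its middle in x); both released and at rest (all of step 2 and x of front_pair in the frame of spare_hanger between -0.15 and -0.02 m and y of front_pair in the frame of spare_hanger between -0.016 and 0.016 m and z of front_pair in the frame of spare_hanger between 0.209 and 0.221 m and angle between front_pair's own z axis and vertical below 0.2 rad and angle between the x axis of front_pair and the x axis of spare_hanger, either way round below 0.35 rad and contact force between the fingers and front_pair below 0.1 N and linear speed of each of front_pair, rear_pair below 0.03 m/s and contact force between the fingers and rear_pair below 0.1 N); the robot touches nothing.
It fails at once if a pair is dropped or set on the desk (height (world z) of any of front_pair, rear_pair below 0.165 m).
It fails at once if the microphone is knocked (over 12 N) (contact force between any of the arm, the fingers, front_pair, rear_pair and mic above 12 N).
It fails at once if a bystander is moved more than 25 mm (distance of any of paddle, fist_mic, mouse, mug, notepad, calculator from where it was at the start of the episode above 0.025 m).
It also fails if it takes over 69 s, if anything falls off the work surface, if the arm or the gripper's body presses on something with over 40 N, if the wrist force passes 120 N, or if a joint passes its speed limit or range.

## Working session

There is one attempt and no reset: what is moved stays moved. The work goes in short steps, Python scripts to look and compute and a tool call to move; the robot and the scene stay as the last step left them, time stands still between calls to the robot, and variables do not carry over. Pictures are saved under pics/ and viewed, about 8 in all and at most 12, crops included, and the job is handed in when it is done.

Besides the shell and the picture viewer there is one more tool, called after ">>>" by a JSON object that holds its "name" and its "arguments", one argument or row to a line. drive_tool: Moves the arm, as the interface text tells. Its arguments: {"type":"object","properties":{"rows":{"type":"array","items":{"type":"object","properties":{"wx":{"type":"number"},"wy":{"type":"number"},"wz":{"type":"number"},"x":{"type":"number"},"y":{"type":"number"},"z":{"type":"number"},"claw":{"type":"number"}}}},"force":{"type":"number"}},"required":["rows"]}

```bash
mkdir -p pics; ls
python3 - <<'E'
from cell import *
import cv2,numpy as np
o=get_obs();print({k:np.round(v,3).tolist() for k,v in o.items()})
for n in ("scene","side"):
    s=snapshot(n);cv2.imwrite(f"pics/{n}0.png",s["img"]);np.savez(f"{n}0.npz",**s)
    print(n,s["camera_matrix"].round(1).tolist(),s["R"].round(3).tolist(),s["t"].round(3).tolist(), (-s["R"].T@s["t"]).round(3))
a=cv2.imread("pics/scene0.png");b=cv2.imread("pics/side0.png")
E
```

```text
pics
{'t': 0.0, 'joint_positions': [75.229, 13.832, 0.212, 76.501, -0.002, 89.999], 'joint_velocities': [0.032, 0.044, -0.01, 0.022, -0.073, 0.019], 'effort': [0.0, -37.232, 25.241, 0.017, 0.0, -0.0], 'position': [0.127, 0.483, 0.198], 'ee_rot': [[0.255, 0.967, -0.0], [0.967, -0.255, -0.002], [-0.002, 0.0, -1.0]], 'wrist_force': [-0.006, -0.058, 0.175], 'wrist_torque': [0.042, 0.037, 0.0], 'width': 0.998}
scene [[375.2, 0.0, 317.7], [0.0, 375.2, 196.3], [0.0, 0.0, 1.0]] [[-0.903, 0.43, 0.006], [0.369, 0.781, -0.504], [-0.221, -0.453, -0.864]] [0.416, -0.152, 1.471] [0.757 0.606 1.191]
side [[397.3, 0.0, 315.6], [0.0, 397.3, 203.4], [0.0, 0.0, 1.0]] [[0.989, -0.151, 0.01], [-0.068, -0.505, -0.861], [0.135, 0.85, -0.509]] [-0.458, 0.242, 1.226] [ 0.304 -0.989  0.837]
```

View pics/scene0.png

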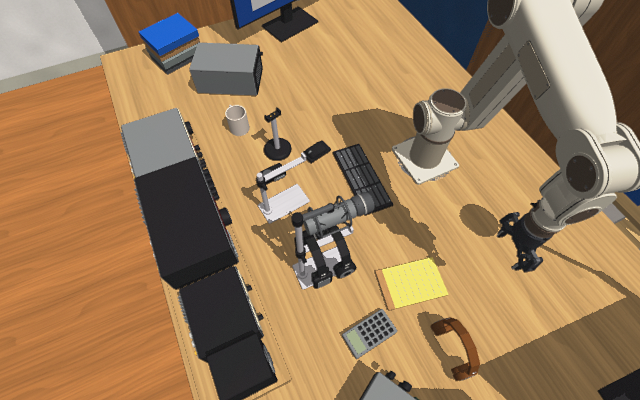

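View pics/side0.png

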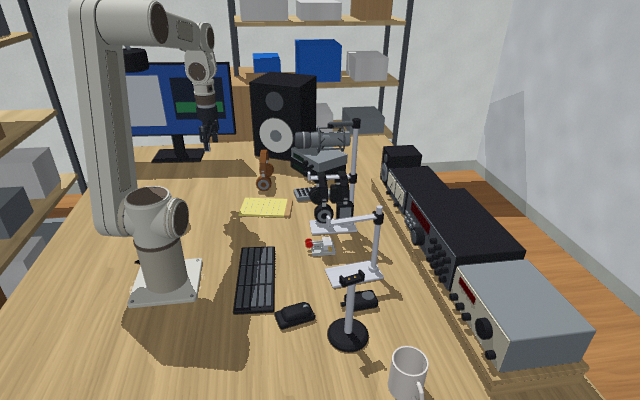

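Scene view: the crowded hanger with the microphone is at about (330,225), the spare hanger at (265,190), the charger at (275,125) and the brown look-alike at (460,345), which I'll leave alone. Next I'll enlarge this area and lift points using depth.

```bash
cat > h.py <<'E'
import numpy as np,cv2
def cloud(s):
    K=s["camera_matrix"];d=s["depth"];v,u=np.mgrid[:400,:640]
    P=np.stack([(u-K[0,2])/K[0,0]*d,(v-K[1,2])/K[1,1]*d,d],-1)
    W=(P-s["t"])@s["R"]; W[d==0]=np.nan
    return W
E
python3 - <<'E'
from h import *
A=np.load("scene0.npz");B=np.load("side0.npz")
a=A["img"][95:295,215:415];b=B["img"][110:360,230:430]
o=np.hstack([cv2.resize(a,(400,400),interpolation=2),cv2.resize(b,(400,400)[:1]+(500,),interpolation=2)[:400]])
o=np.hstack([cv2.resize(a,(400,400),interpolation=2),cv2.resize(b[0:200],(400,400),interpolation=2)])
W=np.vstack([cloud(A).reshape(-1,3),cloud(B).reshape(-1,3)])
C=np.vstack([A["img"].reshape(-1,3),B["img"].reshape(-1,3)])
# top-down map x 0.2..0.8, y -.4...4, points by height
m=np.zeros((400,800,3),np.uint8)  # 1mm/px*..., rows: x 0.75->0.35, cols y 0.4->-0.4
ok=(W[:,2]>0.18)&(W[:,2]<0.6)&(W[:,0]>.2)&(W[:,0]<.9)&(abs(W[:,1])<.4)
idx=np.argsort(W[ok][:,2]);P=W[ok][idx]
r=((0.75-P[:,0])*1000).astype(int);c=((0.4-P[:,1])*1000).astype(int)
g=(r>=0)&(r<400)&(c>=0)&(c<800)
z=P[g][:,2]
col=cv2.applyColorMap(np.clip((z-.18)/.25*255,0,255).astype(np.uint8).reshape(-1,1),cv2.COLORMAP_JET)[:,0]
for i,j,k in zip(r[g],c[g],col): cv2.circle(m,(int(j),int(i)),1,k.tolist(),-1)
for k in range(0,800,100): cv2.putText(m,f"{0.4-k/1000:.1f}",(k,395),0,.4,(255,255,255))
for k in range(50,400,100): cv2.putText(m,f"{0.75-k/1000:.2f}",(0,k),0,.4,(255,255,255))
cv2.imwrite("pics/c1.png",o);cv2.imwrite("pics/map1.png",m)
E
```

```text
(no output)
```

View pics/c1.png

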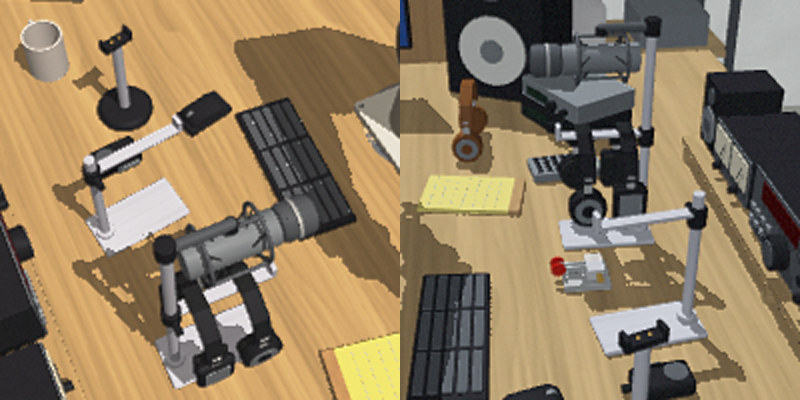

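View pics/map1.png

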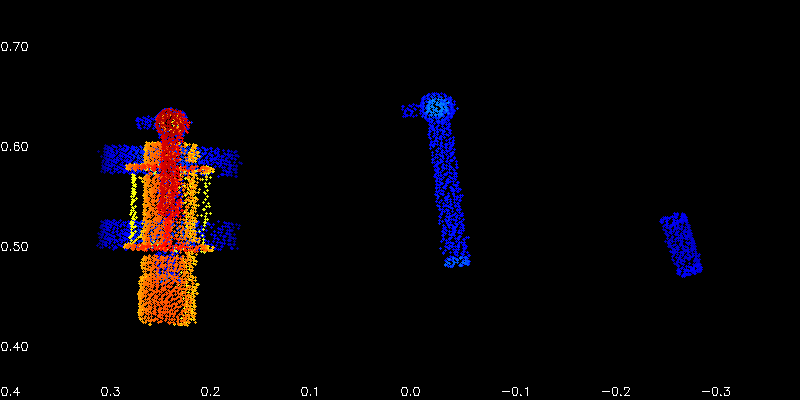

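The crop shows the round-cupped front pair on the arm's outer end and the square-cupped rear pair next to the post. Both are black and hang on the microphone hanger. The brown pair is the look-alike and stays where it is. The spare arm is at about (0.49–0.64, −0.04) and the charger seat at about (0.505, −0.28). Next I'll fit numbers to these.

Run:
```python
import cell;print([n for n in dir(cell) if n[0]!='_'], getattr(cell,'pinch_z',None))
from h import *
Ws=[];
for n in ("scene","side"):
    S=np.load(n+"0.npz");W=cloud(S).reshape(-1,3);I=S["img"].reshape(-1,3).astype(int)
    def rep(l,m):
        P=W[m]
        if len(P)<8: print(n,l,len(P));return
        c,sz,a=cv2.minAreaRect((P[:,:2]*1000).astype(np.float32))
        print(n,l,len(P),"med",np.median(P,0).round(4),"rect",np.round(c,1),np.round(sz,1),round(a,1),"z5/50/95",np.percentile(P[:,2],[5,50,95]).round(4),"x",np.percentile(P[:,0],[2,98]).round(3),"y",np.percentile(P[:,1],[2,98]).round(3))
    x,y,z=W.T; br=I.sum(1); 
    box=lambda a,b,c,d,e,f:(x>a)&(x<b)&(y>c)&(y<d)&(z>e)&(z<f)
    rep("spare arm",box(.47,.62,-.09,.0,.19,.222)&(br>300))
    rep("spare tip",box(.47,.62,-.09,.0,.225,.24))
    rep("spare post",box(.62,.67,-.08,.0,.228,.30))
    rep("spare postlow",box(.61,.67,-.08,.02,.02,.18)&(br>300))
    rep("seat",box(.45,.55,-.33,-.24,.19,.22))
    rep("seatlips",box(.45,.55,-.33,-.24,.2055,.22))
    rep("seat floor",box(.45,.55,-.33,-.24,.195,.2035))
    rep("stem",box(.45,.55,-.33,-.24,.03,.18))
    rep("foot",box(.42,.58,-.36,-.22,.012,.025)&(br<200))
    rep("front strap",box(.49,.545,.1,.35,.19,.235)&(br<200))
    rep("rear strap",box(.565,.615,.1,.35,.19,.235)&(br<200))
    rep("front right cup",box(.47,.55,.13,.19,.06,.15)&(br<200))
    rep("rear right cup",box(.553,.64,.13,.19,.06,.15)&(br<200))
    rep("crowd arm",box(.43,.62,.2,.26,.19,.222)&(br>300))
    rep("crowd tip",box(.43,.5,.2,.26,.222,.24))
    rep("crowd post",box(.6,.66,.2,.26,.25,.30))
    rep("crowd postlow",box(.6,.66,.2,.26,.02,.18)&(br>300))
```

```text
['PlanningError', 'get_obs', 'hand_in', 'pinch_z', 'snapshot'] 0.0187
scene spare arm 247 med [ 0.5534 -0.0457  0.2153] rect [552.8 -47.8] [135.6  24.8] 5.8 z5/50/95 [0.2112 0.2153 0.2186] x [0.49  0.618] y [-0.061 -0.031]
scene spare tip 18 med [ 0.488  -0.0538  0.2328] rect [488.6 -54.4] [ 7.3 18.6] 0.2 z5/50/95 [0.2254 0.2328 0.2364] x [0.485 0.492] y [-0.063 -0.045]
scene spare post 35 med [ 0.6428 -0.0322  0.2418] rect [642.9 -33.4] [15.  15.4] 9.6 z5/50/95 [0.2307 0.2418 0.2454] x [0.635 0.651] y [-0.041 -0.027]
scene spare postlow 129 med [ 0.6441 -0.0291  0.082 ] rect [642.9 -30.8] [23.5 28.8] 80.5 z5/50/95 [0.022  0.082  0.1527] x [0.631 0.654] y [-0.041 -0.022]
scene seat 123 med [ 0.5058 -0.2772  0.2009] rect [ 505.4 -278.8] [63.2 24.7] 14.3 z5/50/95 [0.1927 0.2009 0.2109] x [0.476 0.535] y [-0.294 -0.262]
scene seatlips 25 med [ 0.5274 -0.2782  0.2097] rect [ 506.3 -281.3] [62.3 23.8] 19.3 z5/50/95 [0.2073 0.2097 0.2124] x [0.475 0.536] y [-0.295 -0.262]
scene seat floor 79 med [ 0.5048 -0.278   0.2003] rect [ 506.4 -278.3] [56.6 22.9] 20.7 z5/50/95 [0.1962 0.2003 0.2028]
[... 3369 characters left out ...]
1526 0.1347] rect [588.  162.2] [36.5 59.9] 81.7 z5/50/95 [0.0948 0.1347 0.1423] x [0.558 0.616] y [0.146 0.176]
side crowd arm 101 med [0.542  0.2254 0.2133] rect [541.4 227.5] [ 27.1 145.4] 86.8 z5/50/95 [0.2091 0.2133 0.2172] x [0.468 0.613] y [0.217 0.241]
side crowd tip 12 med [0.4696 0.2273 0.2303] rect [469.5 229.3] [17.5  6.9] 82.5 z5/50/95 [0.2232 0.2303 0.2326] x [0.467 0.474] y [0.221 0.238]
side crowd post 70 med [0.6242 0.2218 0.2756] rect [625.8 221.6] [12.9 17.3] 81.2 z5/50/95 [0.2529 0.2756 0.2967] x [0.618 0.634] y [0.218 0.229]
side crowd postlow 76 med [0.6264 0.2212 0.1471] rect [627.2 220.6] [17.  16.8] 89.6 z5/50/95 [0.1093 0.1471 0.1767] x [0.62  0.634] y [0.215 0.229]
```

```bash
cat >> h.py <<'E'
from scipy.spatial.transform import Rotation as Ro
PZ=.0187
def Rt(yaw,lean=36):   # right-shoulder grip, pair yaw deg
    l=np.radians(lean);z=np.array([0,np.sin(l),-np.cos(l)]);x=np.array([1.,0,0])
    return Ro.from_euler('z',yaw,degrees=True).as_matrix()@np.column_stack([x,np.cross(z,x),z])
def st():
    from cell import get_obs
    o=get_obs();print("t",round(o["t"],2),"pos",np.round(o["position"],4),"w",round(o["width"],3),"F",np.round(o["wrist_force"],1),"T",np.round(o["wrist_torque"],2),"J",np.round(o["joint_positions"],0))
    return np.array(o["position"]),np.array(o["ee_rot"])
def to(tcp,R):
    p,R0=st();print("shift(tool)",(R0.T@(np.array(tcp)-p)).round(4),"rotvec",Ro.from_matrix(R0.T@R).as_rotvec(degrees=True).round(2))
    print("after-rot shift",(R.T@(np.array(tcp)-p)).round(4))
E
python3 - <<'E'
from h import *
R=Rt(0);print(R.round(3)); 
P=np.array([.5145,.192,.207])
print("grasp tcp",P+PZ*R[:,2],"pre",P+(PZ-.1)*R[:,2])
to([.32,.08,.33],R)
E
```

```text
[[ 1.     0.     0.   ]
 [ 0.    -0.809  0.588]
 [ 0.    -0.588 -0.809]]
grasp tcp [0.5145     0.20299158 0.19187138] pre [0.5145     0.14421306 0.27277308]
t 0.1 pos [0.1273 0.4829 0.1985] w 0.997 F [ 0.1 -0.9  0.9] T [-0.   -0.01 -0.01] J [75. 14.  0. 77. -0. 90.]
shift(tool) [-0.3407  0.289  -0.1309] rotvec [30.68 23.68 72.56]
after-rot shift [ 0.1927  0.2486 -0.3432]
```

>>> {"name": "drive_tool", "arguments": {
  "rows": [
    {"z": -0.04},
    {"z": -0.04},
    {"x": -0.03,"y": 0.026,"z": -0.006},
    {"x": -0.03,"y": 0.026,"z": -0.006},
    {"x": -0.03,"y": 0.026,"z": -0.006},
    {"x": -0.03,"y": 0.026,"z": -0.006},
    {"x": -0.03,"y": 0.026,"z": -0.006},
    {"x": -0.03,"y": 0.026,"z": -0.006},
    {"x": -0.03,"y": 0.026,"z": -0.006},
    {"x": -0.03,"y": 0.026,"z": -0.006}
  ]
}}

```text
validation failed for argument at $.ro...
```

>>> {"name": "drive_tool", "arguments": {
  "rows": [
    {"wx": 2.56,"wy": 1.97,"wz": 6.05},
    {"wx": 2.56,"wy": 1.97,"wz": 6.05},
    {"wx": 2.56,"wy": 1.97,"wz": 6.05},
    {"wx": 2.56,"wy": 1.97,"wz": 6.05},
    {"wx": 2.56,"wy": 1.97,"wz": 6.05},
    {"wx": 2.56,"wy": 1.97,"wz": 6.05},
    {"wx": 2.56,"wy": 1.97,"wz": 6.05},
    {"wx": 2.56,"wy": 1.97,"wz": 6.05},
    {"wx": 2.56,"wy": 1.97,"wz": 6.05},
    {"wx": 2.56,"wy": 1.97,"wz": 6.05}
  ]
}}

```text
validation failed for argument at $.ro...
```

Run:
```python
from h import *
to([.33,.08,.32],Rt(0))
```

```text
t 0.1 pos [0.1273 0.4829 0.1985] w 0.997 F [ 0.1 -0.9  0.9] T [-0.   -0.01 -0.01] J [75. 14.  0. 77. -0. 90.]
shift(tool) [-0.3381  0.2987 -0.1209] rotvec [30.68 23.68 72.56]
after-rot shift [ 0.2027  0.2545 -0.3351]
```

Each row probably needs every key, so I'll fill them all in.

>>> {"name": "drive_tool", "arguments": {
  "rows": [
    {"wx": 0,"wy": 0,"wz": 0,"x": 0,"y": 0,"z": -0.04,"claw": 1},
    {"wx": 0,"wy": 0,"wz": 0,"x": 0,"y": 0,"z": -0.04,"claw": 1},
    {"wx": 0,"wy": 0,"wz": 0,"x": -0.03,"y": 0.026,"z": -0.006,"claw": 1},
    {"wx": 0,"wy": 0,"wz": 0,"x": -0.03,"y": 0.026,"z": -0.006,"claw": 1},
    {"wx": 0,"wy": 0,"wz": 0,"x": -0.03,"y": 0.026,"z": -0.006,"claw": 1},
    {"wx": 0,"wy": 0,"wz": 0,"x": -0.03,"y": 0.026,"z": -0.006,"claw": 1},
    {"wx": 0,"wy": 0,"wz": 0,"x": -0.03,"y": 0.026,"z": -0.006,"claw": 1},
    {"wx": 0,"wy": 0,"wz": 0,"x": -0.03,"y": 0.026,"z": -0.006,"claw": 1},
    {"wx": 0,"wy": 0,"wz": 0,"x": -0.03,"y": 0.026,"z": -0.006,"claw": 1},
    {"wx": 0,"wy": 0,"wz": 0,"x": -0.03,"y": 0.026,"z": -0.006,"claw": 1}
  ]
}}

```text
t: 0.93
position: [0.2682, 0.1892, 0.3257]
ee_rot: [[0.238, 0.971, -0.006], [0.971, -0.238, -0.023], [-0.024, -0.001, -1.0]]
wrist_force: [1.1, 0.4, -0.3]
width: 1.002
```

>>> {"name": "drive_tool", "arguments": {
  "rows": [
    {"wx": 2.6,"wy": 2,"wz": 6.1,"x": 0,"y": 0,"z": 0,"claw": 1},
    {"wx": 2.6,"wy": 2,"wz": 6.1,"x": 0,"y": 0,"z": 0,"claw": 1},
    {"wx": 2.6,"wy": 2,"wz": 6.1,"x": 0,"y": 0,"z": 0,"claw": 1},
    {"wx": 2.6,"wy": 2,"wz": 6.1,"x": 0,"y": 0,"z": 0,"claw": 1},
    {"wx": 2.6,"wy": 2,"wz": 6.1,"x": 0,"y": 0,"z": 0,"claw": 1},
    {"wx": 2.6,"wy": 2,"wz": 6.1,"x": 0,"y": 0,"z": 0,"claw": 1},
    {"wx": 2.6,"wy": 2,"wz": 6.1,"x": 0,"y": 0,"z": 0,"claw": 1},
    {"wx": 2.6,"wy": 2,"wz": 6.1,"x": 0,"y": 0,"z": 0,"claw": 1},
    {"wx": 2.6,"wy": 2,"wz": 6.1,"x": 0,"y": 0,"z": 0,"claw": 1},
    {"wx": 2.6,"wy": 2,"wz": 6.1,"x": 0,"y": 0,"z": 0,"claw": 1}
  ]
}}

```text
t: 1.77
position: [0.271, 0.1835, 0.3263]
ee_rot: [[0.983, 0.175, -0.058], [0.18, -0.843, 0.507], [0.04, -0.508, -0.86]]
wrist_force: [-0.1, 0.7, -1.2]
width: 1.002
```

Run:
```python
from h import *
to([.33,.08,.32],Rt(0))
```

```text
t 1.77 pos [0.271  0.1835 0.3263] w 1.002 F [-0.1  0.7 -1.2] T [-0.49 -0.04 -0.01] J [  3. -11. -14.  90.  31.  81.]
shift(tool) [ 0.0391  0.1008 -0.0504] rotvec [5.19 3.8  9.95]
after-rot shift [ 0.059   0.0874 -0.0557]
```

>>> {"name": "drive_tool", "arguments": {
  "rows": [
    {"wx": 2.6,"wy": 1.9,"wz": 5,"x": 0,"y": 0,"z": 0,"claw": 0.2},
    {"wx": 2.6,"wy": 1.9,"wz": 5,"x": 0,"y": 0,"z": 0,"claw": 0.2},
    {"wx": 0,"wy": 0,"wz": 0,"x": 0.02,"y": 0.03,"z": -0.018,"claw": 0.2},
    {"wx": 0,"wy": 0,"wz": 0,"x": 0.02,"y": 0.03,"z": -0.018,"claw": 0.2},
    {"wx": 0,"wy": 0,"wz": 0,"x": 0.02,"y": 0.03,"z": -0.018,"claw": 0.2},
    {"wx": 0,"wy": 0,"wz": 0,"x": 0.036,"y": -0.005,"z": 0.013,"claw": 0.2},
    {"wx": 0,"wy": 0,"wz": 0,"x": 0.036,"y": -0.005,"z": 0.013,"claw": 0.2},
    {"wx": 0,"wy": 0,"wz": 0,"x": 0.036,"y": -0.005,"z": 0.013,"claw": 0.2},
    {"wx": 0,"wy": 0,"wz": 0,"x": 0.036,"y": -0.005,"z": 0.013,"claw": 0.2},
    {"wx": 0,"wy": 0,"wz": 0,"x": 0.036,"y": -0.005,"z": 0.013,"claw": 0.2}
  ]
}}

```text
t: 2.6
position: [0.5141, 0.1144, 0.2724]
ee_rot: [[0.999, -0.046, 0.022], [-0.05, -0.805, 0.591], [-0.009, -0.591, -0.807]]
wrist_force: [0.9, 0.3, 0.0]
width: 0.599
```

Run:
```python
from h import *
from cell import snapshot
to([.5145,.1442,.2728],Rt(0)); to([.5145,.203,.1919],Rt(0))
a=snapshot("side")["img"][60:260,240:440];b=snapshot("wrist")["img"]
cv2.imwrite("pics/pre1.png",np.hstack([cv2.resize(a,(400,400),interpolation=2),cv2.resize(b[:,120:520],(400,400))]))
```

```text
t 2.6 pos [0.5141 0.1144 0.2724] w 0.599 F [0.9 0.3 0. ] T [-0.6  -0.01  0.03] J [-9. 16.  5. 84. 36. 82.]
shift(tool) [-0.0011 -0.0243  0.0173] rotvec [-0.25 -1.28 -2.64]
after-rot shift [ 0.0004 -0.0244  0.0172]
t 2.6 pos [0.5141 0.1144 0.2724] w 0.599 F [0.9 0.3 0. ] T [-0.6  -0.01  0.03] J [-9. 16.  5. 84. 36. 82.]
shift(tool) [-0.0034 -0.0238  0.1173] rotvec [-0.25 -1.28 -2.64]
after-rot shift [ 0.0004 -0.0244  0.1172]
```

View pics/pre1.png

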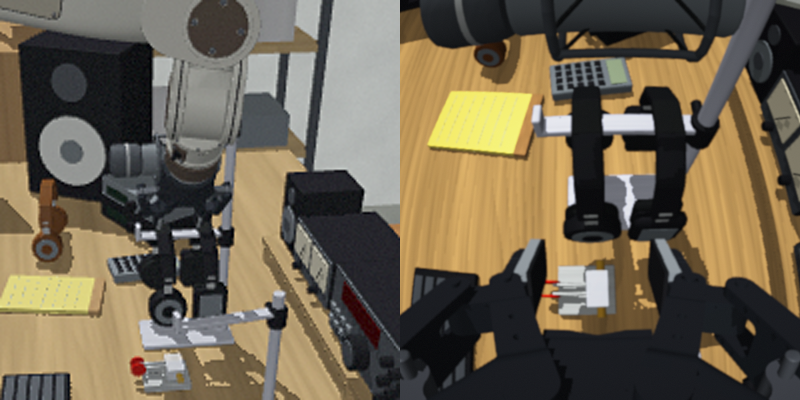

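Wrist view: the fingers, at crop x 535 and 655, are centred on the front round-cup strap at x≈590. The rear strap at x≈660 stays outside them. I'll descend now.

>>> {"name": "drive_tool", "arguments": {
  "rows": [
    {"wx": -0.2,"wy": -1.3,"wz": -2.6,"x": 0,"y": 0,"z": 0,"claw": 0.2},
    {"wx": 0,"wy": 0,"wz": 0,"x": 0,"y": -0.024,"z": 0,"claw": 0.2},
    {"wx": 0,"wy": 0,"wz": 0,"x": 0,"y": 0,"z": 0.02,"claw": 0.2},
    {"wx": 0,"wy": 0,"wz": 0,"x": 0,"y": 0,"z": 0.02,"claw": 0.2},
    {"wx": 0,"wy": 0,"wz": 0,"x": 0,"y": 0,"z": 0.02,"claw": 0.2},
    {"wx": 0,"wy": 0,"wz": 0,"x": 0,"y": 0,"z": 0.02,"claw": 0.2},
    {"wx": 0,"wy": 0,"wz": 0,"x": 0,"y": 0,"z": 0.015,"claw": 0.2}
  ]
}}

```text
t: 3.28
position: [0.514, 0.1917, 0.2021]
ee_rot: [[1.0, -0.003, -0.01], [0.004, -0.809, 0.588], [-0.01, -0.588, -0.809]]
wrist_force: [-1.0, -0.1, -0.3]
width: 0.603
```

Run:
```python
from h import *
to([.5145,.203,.1919],Rt(0))
```

```text
t 3.28 pos [0.514  0.1917 0.2021] w 0.603 F [-1.  -0.1 -0.3] T [-0.6   0.05  0.03] J [-1. 18. -3. 70. 36. 89.]
shift(tool) [ 0.0006 -0.0031  0.0149] rotvec [-0.02  0.58 -0.16]
after-rot shift [ 0.0005 -0.0031  0.0149]
```

>>> {"name": "drive_tool", "arguments": {
  "rows": [
    {"wx": 0,"wy": 0.5,"wz": 0,"x": 0,"y": -0.002,"z": 0.008,"claw": 0.2},
    {"wx": 0,"wy": 0,"wz": 0,"x": 0,"y": -0.001,"z": 0.007,"claw": 0.2},
    {"wx": 0,"wy": 0,"wz": 0,"x": 0,"y": 0,"z": 0,"claw": -1},
    {"wx": 0,"wy": 0,"wz": 0,"x": 0,"y": 0,"z": 0,"claw": -1},
    {"wx": 0,"wy": 0,"wz": 0,"x": 0,"y": 0,"z": 0,"claw": -1},
    {"wx": 0,"wy": 0,"wz": 0,"x": 0,"y": 0,"z": 0,"claw": -1},
    {"wx": 0,"wy": 0,"wz": 0,"x": 0,"y": 0,"z": 0,"claw": -1},
    {"wx": 0,"wy": 0,"wz": 0,"x": 0,"y": 0,"z": 0,"claw": -1}
  ],
  "force": 90
}}

```text
t: 3.95
position: [0.5099, 0.2031, 0.1895]
ee_rot: [[1.0, -0.006, -0.007], [-0.0, -0.81, 0.587], [-0.009, -0.587, -0.81]]
wrist_force: [0.5, 0.6, -0.2]
width: 0.003
```

Run:
```python
from h import *
from cell import snapshot
to([.5145,.203,.1919],Rt(0))
a=snapshot("side");np.savez("s1.npz",**a);b=snapshot("wrist")["img"]
cv2.imwrite("pics/g1.png",np.hstack([cv2.resize(a["img"][60:260,240:440],(400,400),interpolation=2),cv2.resize(b[:,120:520],(400,400))]))
```

```text
t 3.95 pos [0.5099 0.2031 0.1895] w 0.003 F [ 0.5  0.6 -0.2] T [-0.59 -0.03 -0.04] J [ 1. 18. -6. 67. 36. 91.]
shift(tool) [ 0.0046 -0.0014 -0.0021] rotvec [ 0.07  0.4  -0.32]
after-rot shift [ 0.0046 -0.0013 -0.002 ]
```

View pics/g1.png

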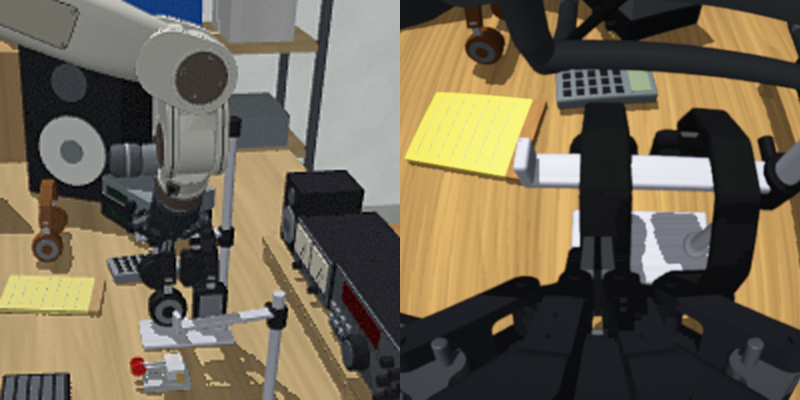

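The fingers shut on nothing (width 0.003). I'll look closer.

Run:
```python
from h import *
from cell import snapshot
b=snapshot("wrist");np.savez("w1.npz",**b)
print(b["camera_matrix"].round(1).tolist(),(-b["R"].T@b["t"]).round(4),b["R"].round(3).tolist())
S=np.load("s1.npz");W=cloud(S);I=S["img"].astype(int).sum(2)
x,y,z=W.reshape(-1,3).T
m=(x>.47)&(x<.545)&(y>.13)&(y<.31)&(z>.15)&(z<.26)
for lo in np.arange(.13,.31,.01):
    k=m&(y>=lo)&(y<lo+.01)
    if k.sum()>3: print(round(lo,2),k.sum(),"x",np.percentile(x[k],[5,95]).round(3),"z",np.percentile(z[k],[5,50,95]).round(3))
a=S["img"][130:210,285:385]
cv2.imwrite("pics/g2.png",np.hstack([cv2.resize(b["img"][150:350,230:430],(500,500),interpolation=2),cv2.resize(a,(300,240),interpolation=2).repeat(1,0)[:240].copy() if 0 else cv2.copyMakeBorder(cv2.resize(a,(300,240),interpolation=2),0,260,0,0,0)]))
```

```text
[[309.7, 0.0, 317.1], [0.0, 309.7, 199.8], [0.0, 0.0, 1.0]] [0.5112 0.1556 0.3715] [[1.0, -0.001, -0.009], [-0.004, -0.938, -0.347], [-0.008, 0.347, -0.938]]
0.13 13 x [0.475 0.54 ] z [0.256 0.257 0.259]
0.14 48 x [0.481 0.54 ] z [0.243 0.25  0.259]
0.15 46 x [0.497 0.525] z [0.153 0.166 0.256]
0.16 87 x [0.501 0.525] z [0.16  0.183 0.23 ]
0.17 41 x [0.503 0.527] z [0.184 0.198 0.218]
0.18 15 x [0.501 0.527] z [0.198 0.204 0.208]
0.22 10 x [0.472 0.516] z [0.206 0.211 0.217]
0.29 10 x [0.505 0.516] z [0.154 0.158 0.164]
0.3 4 x [0.502 0.508] z [0.153 0.158 0.164]
```

View pics/g2.png

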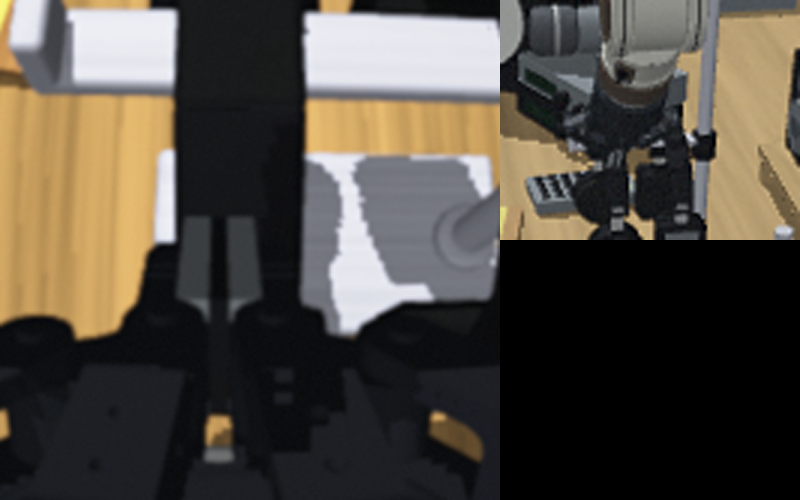

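```bash
cat >> h.py <<'E'
def wcloud(s):
    K=s["camera_matrix"];d=s["depth"];v,u=np.mgrid[:400,:640]
    a=(u-K[0,2])/K[0,0];b=(v-K[1,2])/K[1,1];th=np.hypot(a,b)+1e-9;k=np.tan(th)/th
    W=(np.stack([a*k*d,b*k*d,d],-1)-s["t"])@s["R"];W[(d==0)|(th>1.3)]=np.nan
    return W
E
python3 - <<'E'
from h import *
st()
b=np.load("w1.npz");W=wcloud(b)
for v in range(60,350,10):
    print(v,*[tuple(W[v,u].round(3)) for u in (306,318,330,345)], b["img"][v,330])
E
```

```text
t 4.1 pos [0.5097 0.2033 0.1893] w -0.0 F [ 0.4  1.  -0.4] T [-0.55  0.03  0.03] J [ 1. 18. -6. 67. 36. 91.]
60 (np.float64(nan), np.float64(nan), np.float64(nan)) (np.float64(nan), np.float64(nan), np.float64(nan)) (np.float64(0.513), np.float64(0.196), np.float64(0.333)) (np.float64(nan), np.float64(nan), np.float64(nan)) [40 36 34]
70 (np.float64(0.491), np.float64(0.497), np.float64(0.022)) (np.float64(0.51), np.float64(0.497), np.float64(0.022)) (np.float64(0.528), np.float64(0.497), np.float64(0.022)) (np.float64(0.551), np.float64(0.497), np.float64(0.022)) [125 119 110]
80 (np.float64(0.492), np.float64(0.475), np.float64(0.022)) (np.float64(0.51), np.float64(0.475), np.float64(0.022)) (np.float64(0.528), np.float64(0.476), np.float64(0.022)) (np.float64(0.55), np.float64(0.476), np.float64(0.022)) [137 131 122]
90 (np.float64(0.492), np.float64(0.455), np.float64(0.022)) (np.float64(0.51), np.float64(0.455), np.float64(0.022)) (np.float64(0.527), np.float64(0.452), np.float64(0.026)) (np.float64(0.549), np.float64(0.456), np.float64(0.022)) [74 69 66]
100 (np.float64(0.492),
[... 5412 characters left out ...]
2), np.float64(0.253)) (np.float64(0.509), np.float64(0.143), np.float64(0.001)) (np.float64(0.514), np.float64(0.152), np.float64(0.276)) (np.float64(0.518), np.float64(0.153), np.float64(0.288)) [19 15 13]
330 (np.float64(0.506), np.float64(0.148), np.float64(0.254)) (np.float64(0.509), np.float64(0.132), np.float64(0.015)) (np.float64(0.514), np.float64(0.149), np.float64(0.274)) (np.float64(0.517), np.float64(0.15), np.float64(0.291)) [20 16 14]
340 (np.float64(0.507), np.float64(0.147), np.float64(0.286)) (np.float64(0.511), np.float64(0.147), np.float64(0.287)) (np.float64(0.514), np.float64(0.147), np.float64(0.286)) (np.float64(0.517), np.float64(0.148), np.float64(0.294)) [34 27 26]
```

>>> {"name": "drive_tool", "arguments": {
  "rows": [
    {"wx": 0,"wy": 0,"wz": 0,"x": 0,"y": 0,"z": -0.01,"claw": -1},
    {"wx": 0,"wy": 0,"wz": 0,"x": 0,"y": 0,"z": -0.02,"claw": -1},
    {"wx": 0,"wy": 0,"wz": 0,"x": 0,"y": 0,"z": -0.02,"claw": -1},
    {"wx": 0,"wy": 0,"wz": 0,"x": 0,"y": 0,"z": -0.02,"claw": -1},
    {"wx": 0,"wy": 0,"wz": 0,"x": 0,"y": 0,"z": 0,"claw": -1}
  ]
}}

```text
t: 4.52
position: [0.5089, 0.1611, 0.2468]
ee_rot: [[1.0, -0.006, -0.011], [0.002, -0.81, 0.587], [-0.013, -0.587, -0.81]]
wrist_force: [0.5, 0.9, 0.9]
width: -0.001
```

Run:
```python
from h import *
from cell import snapshot
p,R=st()
b=snapshot("wrist");s=snapshot("side");np.savez("w2.npz",**b);np.savez("s2.npz",**s)
W=wcloud(b)
print("tool-frame of pixels (should show tip):")
for v in range(200,275,6): print(v,[(R.T@(W[v,u]-p)).round(4).tolist() for u in (308,328)])
q=s["R"]@p+s["t"];uv=(s["camera_matrix"]@q)[:2]/q[2];print("tcp in side",uv)
u,v=uv.astype(int)
a=s["img"][v-40:v+40,u-40:u+40];a=cv2.resize(a,(400,400),interpolation=2);cv2.circle(a,(200,200),4,(0,0,255),1)
cv2.imwrite("pics/b1.png",np.hstack([a,cv2.resize(b["img"][120:320,220:420],(400,400),interpolation=2)]))
```

```text
t 4.52 pos [0.5089 0.1611 0.2468] w -0.001 F [0.5 0.9 0.9] T [-0.52  0.02 -0.02] J [-4. 17.  1. 79. 36. 85.]
tool-frame of pixels (should show tip):
200 [[-0.0071, -0.0061, 0.0465], [0.0078, -0.0061, 0.0466]]
206 [[-0.0071, -0.0013, 0.0471], [0.0078, -0.0016, 0.0459]]
212 [[-0.0072, 0.0038, 0.048], [0.0079, 0.003, 0.0458]]
218 [[-0.0072, 0.0076, 0.0452], [0.0079, 0.0076, 0.0451]]
224 [[-0.0072, 0.0128, 0.0462], [0.008, 0.0126, 0.0457]]
230 [[-0.0073, 0.0179, 0.0467], [0.008, 0.0174, 0.0454]]
236 [[-0.0075, 0.0246, 0.051], [0.0082, 0.0236, 0.0485]]
242 [[-0.0046, -0.0106, -0.0422], [0.0047, -0.0114, -0.044]]
248 [[-0.0043, -0.0117, -0.0514], [0.0045, -0.0109, -0.0497]]
254 [[-0.0042, -0.0112, -0.0565], [0.0043, -0.0111, -0.0564]]
260 [[-0.004, -0.0109, -0.0615], [0.0041, -0.0112, -0.0621]]
266 [[-0.0039, -0.0111, -0.0672], [0.004, -0.0107, -0.0665]]
272 [[-0.0037, -0.0122, -0.0742], [0.0037, -0.0128, -0.0752]]
tcp in side [322.67161837 177.08709533]
```

View pics/b1.png

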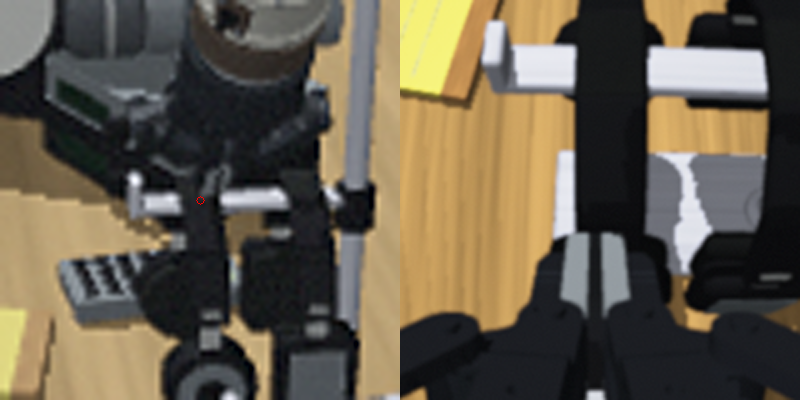

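The pictures settle it. The real fingertips are about 39 mm behind the reported TCP: the wrist depth puts the tip at tool z ≈ −0.040, and in the side view the TCP mark falls past the tips. The fingers therefore shut above the strap, and the pair has not moved. From here I'll use a grasp point 0.060 m behind the reported TCP.

>>> {"name": "drive_tool", "arguments": {
  "rows": [
    {"wx": 0,"wy": 0.3,"wz": -0.3,"x": 0.006,"y": -0.001,"z": -0.01,"claw": 0.25},
    {"wx": 0,"wy": 0,"wz": 0,"x": 0,"y": 0,"z": 0,"claw": 0.25},
    {"wx": 0,"wy": 0,"wz": 0,"x": 0,"y": 0,"z": 0,"claw": 0.25},
    {"wx": 0,"wy": 0,"wz": 0,"x": 0,"y": 0,"z": 0.02,"claw": 0.25},
    {"wx": 0,"wy": 0,"wz": 0,"x": 0,"y": 0,"z": 0.025,"claw": 0.25},
    {"wx": 0,"wy": 0,"wz": 0,"x": 0,"y": 0,"z": 0.025,"claw": 0.25}
  ]
}}

```text
t: 5.12
position: [0.513, 0.2, 0.1923]
ee_rot: [[1.0, -0.004, -0.009], [0.002, -0.81, 0.587], [-0.009, -0.587, -0.81]]
wrist_force: [1.1, -0.2, -0.1]
width: 0.625
```

```bash
sed -i 's/^PZ=.*/PZ=.060/' h.py
python3 - <<'E'
from h import *
from cell import snapshot
to([.5145,.2273,.1585],Rt(0))
p,R=st();b=snapshot("wrist");W=wcloud(b);T=(W-p)@R
# finger tips: points near tool y -11..0, |x|<.06, z<0
m=(abs(T[...,1]+.011)<.006)&(abs(T[...,0])<.06)&(T[...,2]>-.075)&(T[...,2]<-.03)
for s in (-1,1):
    k=m&(T[...,0]*s>0.02); Q=T[k]; print(s,k.sum(),"x",np.percentile(Q[:,0],[1,50,99]).round(4),"zmax",np.percentile(Q[:,2],[1,99]).round(4))
E
```

```text
t 5.12 pos [0.513  0.2    0.1923] w 0.625 F [ 1.1 -0.2 -0.1] T [-0.59  0.   -0.03] J [ 0. 18. -5. 68. 36. 90.]
shift(tool) [ 0.0019 -0.0023  0.0434] rotvec [ 0.07  0.49 -0.23]
after-rot shift [ 0.0015 -0.0022  0.0434]
t 5.12 pos [0.513  0.2    0.1923] w 0.625 F [ 1.1 -0.2 -0.1] T [-0.59  0.   -0.03] J [ 0. 18. -5. 68. 36. 90.]
-1 1104 x [-0.0403 -0.0299 -0.0266] zmax [-0.0748 -0.0388]
1 1095 x [0.0261 0.0293 0.0397] zmax [-0.0746 -0.0397]
```

>>> {"name": "drive_tool", "arguments": {
  "rows": [
    {"wx": 0,"wy": 0.4,"wz": -0.2,"x": 0.002,"y": -0.002,"z": 0.015,"claw": 0.25},
    {"wx": 0,"wy": 0,"wz": 0,"x": 0,"y": 0,"z": 0.015,"claw": 0.25},
    {"wx": 0,"wy": 0,"wz": 0,"x": 0,"y": 0,"z": 0.012,"claw": 0.25},
    {"wx": 0,"wy": 0,"wz": 0,"x": 0,"y": 0,"z": 0.001,"claw": 0.25},
    {"wx": 0,"wy": 0,"wz": 0,"x": 0,"y": 0,"z": 0,"claw": -1},
    {"wx": 0,"wy": 0,"wz": 0,"x": 0,"y": 0,"z": 0,"claw": -1},
    {"wx": 0,"wy": 0,"wz": 0,"x": 0,"y": 0,"z": 0,"claw": -1},
    {"wx": 0,"wy": 0,"wz": 0,"x": 0,"y": 0,"z": 0,"claw": -1},
    {"wx": 0,"wy": 0,"wz": 0,"x": 0,"y": 0,"z": 0,"claw": -1}
  ],
  "force": 90
}}

```text
t: 5.92
position: [0.5038, 0.2321, 0.1473]
ee_rot: [[1.0, -0.006, -0.024], [0.009, -0.811, 0.585], [-0.023, -0.585, -0.81]]
wrist_force: [0.7, 0.1, -1.9]
width: 0.307
```

Run:
```python
from h import *
to([.5145,.2273,.1585],Rt(0))
```

```text
t 5.92 pos [0.5038 0.2321 0.1473] w 0.307 F [ 0.7  0.1 -1.9] T [-0.81  0.02 -0.05] J [  4.  20. -10.  59.  36.  94.]
shift(tool) [ 0.0104 -0.0028 -0.0121] rotvec [ 0.17  1.35 -0.34]
after-rot shift [ 0.0107 -0.0028 -0.0119]
```

```bash
cat >> h.py <<'E'
def pads(fn="wrist"):
    from cell import snapshot
    p,R=st();b=snapshot("wrist");W=wcloud(b);T=(W-p)@R
    for v in range(60,260,15):
        r=[]
        for u in (300,312,324,336): r.append((W[v,u]*1000).round(0).tolist())
        print(v,r)
    return b,W,T
E
python3 - <<'E'
from h import *
b,W,T=pads()
x,y,z=W[...,0],W[...,1],W[...,2];dark=b["img"].astype(int).sum(2)<150
for n,xa in (("front",.503),("rear",.589)):
  m=(abs(x-xa)<.03)&dark&(y>.21)&(y<.25)&(z>.2)&(z<.26)
  print(n,m.sum(),"x",np.percentile(x[m],[2,50,98]).round(4),"z",np.percentile(z[m],[5,50,95]).round(4), "slope dz/dy",np.polyfit(y[m],z[m],1).round(3))
for ya in (.2,.21,.22,.24,.26,.27,.28):
  m=(abs(x-.505)<.03)&dark&(abs(y-ya)<.003)&(z>.17)&(z<.26);print(ya,m.sum(),"x",np.percentile(x[m],[5,95]).round(4) if m.any() else '',np.median(z[m]).round(4) if m.any() else '')
E
```

```text
t 5.92 pos [0.5038 0.2321 0.1473] w 0.307 F [ 0.7  0.1 -1.9] T [-0.81  0.02 -0.05] J [  4.  20. -10.  59.  36.  94.]
60 [[475.0, 501.0, 25.0], [491.0, 504.0, 22.0], [508.0, 504.0, 22.0], [524.0, 503.0, 23.0]]
75 [[476.0, 471.0, 26.0], [492.0, 474.0, 23.0], [508.0, 474.0, 23.0], [524.0, 471.0, 25.0]]
90 [[477.0, 447.0, 23.0], [492.0, 447.0, 23.0], [508.0, 447.0, 22.0], [523.0, 446.0, 24.0]]
105 [[476.0, 437.0, 4.0], [492.0, 440.0, 1.0], [508.0, 274.0, 214.0], [514.0, 275.0, 213.0]]
120 [[477.0, 416.0, -1.0], [503.0, 258.0, 224.0], [508.0, 259.0, 223.0], [513.0, 260.0, 222.0]]
135 [[478.0, 392.0, 1.0], [503.0, 250.0, 226.0], [508.0, 250.0, 225.0], [512.0, 249.0, 227.0]]
150 [[499.0, 244.0, 225.0], [503.0, 243.0, 226.0], [508.0, 243.0, 226.0], [512.0, 243.0, 226.0]]
165 [[499.0, 236.0, 227.0], [503.0, 237.0, 226.0], [508.0, 237.0, 224.0], [512.0, 236.0, 226.0]]
180 [[499.0, 231.0, 225.0], [503.0, 231.0, 226.0], [508.0, 231.0, 225.0], [512.0, 231.0, 225.0]]
195 [[499.0, 225.0, 226.0], [504.0, 224.0, 226.0], [508.0, 225.0, 225.0], [512.0, 224.0, 227.0]]
210 [[499.0, 219.0, 226.0], [504.0, 219.0, 226.0], [508.0, 219.0, 227.0], [512.0, 219.0, 227.0]]
225 [[499.0, 214.0, 225.0], [504.0, 214.0, 225.0], [508.0, 214.0, 225.0], [512.0, 214.0, 226.0]]
240 [[499.0, 210.0, 220.0], [504.0, 209.0, 221.0], [508.0, 209.0, 222.0], [512.0, 209.0, 221.0]]
255 [[499.0, 204.0, 219.0], [504.0, 204.0, 218.0], [508.0, 204.0, 218.0], [512.0, 204.0, 219.0]]
front 7428 x [0.4961 0.5096 0.5232] z [0.2232 0.2258 0.227 ] slope dz/dy [0.048 0.215]
rear 5606 x [0.5746 0.587  0.6177] z [0.2189 0.2252 0.2265] slope dz/dy [0.024 0.219]
0.2 1607 x [0.4842 0.5268] 0.2159
0.21 1598 x [0.4827 0.5271] 0.2221
0.22 1215 x [0.4967 0.5206] 0.2259
0.24 982 x [0.4992 0.5233] 0.226
0.26 399 x [0.5024 0.5254] 0.222
0.27 301 x [0.5038 0.527 ] 0.2154
0.28 260 x [0.5045 0.5284] 0.2093
```

>>> {"name": "drive_tool", "arguments": {
  "rows": [
    {"wx": 0,"wy": 0,"wz": 0,"x": 0,"y": -0.002,"z": -0.011,"claw": -1},
    {"wx": 0,"wy": 0,"wz": 0,"x": 0,"y": -0.002,"z": -0.011,"claw": -1},
    {"wx": 0,"wy": 0,"wz": 0,"x": 0,"y": -0.002,"z": -0.011,"claw": -1}
  ]
}}

```text
t: 6.22
position: [0.5018, 0.2159, 0.1746]
ee_rot: [[1.0, -0.01, -0.03], [0.009, -0.813, 0.582], [-0.03, -0.582, -0.813]]
wrist_force: [-0.4, 0.1, -1.9]
width: 0.309
```

```bash
cat >> h.py <<'E'
def crown(b,W,xa,ya,za,w=.045):
    x,y,z=W[...,0],W[...,1],W[...,2];dark=b["img"].astype(int).sum(2)<150
    m=(abs(x-xa)<.035)&dark&(abs(y-ya)<.06)&(abs(z-za)<.025);
    Y=[];X=[];Z=[]
    for q in np.arange(ya-.02,ya+.05,.006):
        k=m&(abs(y-q)<.003)
        if k.sum()>60: Y.append(q);X.append(np.mean(np.percentile(x[k],[3,97])));Z.append(np.median(z[k]))
    for a in zip(Y,X,Z): print(np.round(a,4),end=' ')
    print()
E
python3 - <<'E'
from h import *
from cell import snapshot
p,R=st();b=snapshot("wrist");crown(b,wcloud(b),.51,.222,.25)
E
```

```text
t 6.22 pos [0.5018 0.2159 0.1746] w 0.309 F [-0.4  0.1 -1.9] T [-0.93 -0.04 -0.03] J [ 2. 18. -7. 65. 36. 92.]
[0.202  0.5068 0.253 ] [0.208  0.5076 0.2533] [0.214  0.5085 0.2532] [0.22   0.5092 0.2532] [0.226  0.5101 0.2531] [0.232  0.5108 0.2531] [0.238  0.5114 0.2522] [0.244  0.5124 0.2489] [0.25   0.5133 0.245 ] [0.256  0.514  0.2412] [0.262  0.5145 0.2373] [0.268  0.5162 0.2334]
```

>>> {"name": "drive_tool", "arguments": {
  "rows": [
    {"wx": 0,"wy": 0,"wz": 0,"x": -0.015,"y": -0.001,"z": -0.001,"claw": -1},
    {"wx": 0,"wy": 0,"wz": 0,"x": -0.02,"y": 0,"z": 0,"claw": -1},
    {"wx": 0,"wy": 0,"wz": 0,"x": -0.02,"y": 0,"z": 0,"claw": -1},
    {"wx": 0,"wy": 0,"wz": 0,"x": -0.02,"y": 0,"z": 0,"claw": -1},
    {"wx": 0,"wy": 0,"wz": 0,"x": -0.02,"y": 0,"z": 0,"claw": -1},
    {"wx": 0,"wy": 0,"wz": 0,"x": -0.02,"y": 0,"z": 0,"claw": -1},
    {"wx": 0,"wy": 0,"wz": 0,"x": -0.015,"y": 0,"z": 0,"claw": -1}
  ]
}}

```text
t: 6.85
position: [0.3727, 0.2113, 0.1788]
ee_rot: [[1.0, -0.011, -0.02], [0.003, -0.817, 0.577], [-0.022, -0.577, -0.816]]
wrist_force: [-0.5, 0.7, -1.9]
width: 0.31
```

```bash
cat >> h.py <<'E'
# rigid relation tool->pair, from lifted measurement
p0=np.array([.5018,.2159,.1746]);R0_=np.array([[1,-.01,-.03],[.009,-.813,.582],[-.03,-.582,-.813]])
u_,_,v_=np.linalg.svd(R0_);R0_=u_@v_
Q0=np.array([.509,.217,.243]);RQ0=Ro.from_euler('z',-7.5,degrees=True).as_matrix()
def topair(Q,yaw):
    RQ=Ro.from_euler('z',yaw,degrees=True).as_matrix();D=RQ@RQ0.T
    p,R=st();print("pair now",(R@R0_.T@(Q0-p0)+p).round(4),"rpy",Ro.from_matrix(R@R0_.T@RQ0).as_euler('xyz',degrees=True).round(1))
    to(np.array(Q)+D@(p0-Q0),D@R0_)
E
python3 - <<'E'
from h import *
topair([.435,-.0625,.25],7.2)
E
```

```text
t 6.85 pos [0.3727 0.2113 0.1788] w 0.31 F [-0.5  0.7 -1.9] T [-0.94  0.04  0.02] J [  3.   4. -25.  61.  35.  93.]
pair now [0.3793 0.2128 0.2472] rpy [-0.3 -0.5 -7.9]
t 6.85 pos [0.3727 0.2113 0.1788] w 0.31 F [-0.5  0.7 -1.9] T [-0.94  0.04  0.02] J [  3.   4. -25.  61.  35.  93.]
shift(tool) [ 0.0549  0.2237 -0.1631] rotvec [ -0.04  -9.09 -12.03]
after-rot shift [-0.019   0.2276 -0.1657]
```

>>> {"name": "drive_tool", "arguments": {
  "rows": [
    {"wx": 0,"wy": -3,"wz": -4,"x": 0,"y": 0,"z": 0,"claw": -1},
    {"wx": 0,"wy": -3,"wz": -4,"x": 0,"y": 0,"z": 0,"claw": -1},
    {"wx": 0,"wy": -3,"wz": -4,"x": 0,"y": 0,"z": 0,"claw": -1},
    {"wx": 0,"wy": 0,"wz": 0,"x": -0.002,"y": 0.02,"z": -0.015,"claw": -1},
    {"wx": 0,"wy": 0,"wz": 0,"x": -0.002,"y": 0.03,"z": -0.022,"claw": -1},
    {"wx": 0,"wy": 0,"wz": 0,"x": -0.002,"y": 0.03,"z": -0.022,"claw": -1},
    {"wx": 0,"wy": 0,"wz": 0,"x": -0.002,"y": 0.03,"z": -0.022,"claw": -1},
    {"wx": 0,"wy": 0,"wz": 0,"x": -0.002,"y": 0.03,"z": -0.022,"claw": -1},
    {"wx": 0,"wy": 0,"wz": 0,"x": -0.002,"y": 0.03,"z": -0.022,"claw": -1}
  ]
}}

```text
t: 7.6
position: [0.4106, 0.0007, 0.1791]
ee_rot: [[0.957, 0.218, -0.191], [0.289, -0.784, 0.549], [-0.03, -0.581, -0.813]]
wrist_force: [1.4, -0.1, -2.8]
width: 0.308
```

Run:
```python
from h import *
topair([.435,-.0625,.248],7.2)
```

```text
t 7.6 pos [0.4106 0.0007 0.1791] w 0.308 F [ 1.4 -0.1 -2.8] T [-0.89 -0.38 -0.01] J [-21.  23.  -1.  91.  26.  47.]
pair now [0.4172 0.0039 0.2475] rpy [-0.1 -0.   8.8]
t 7.6 pos [0.4106 0.0007 0.1791] w 0.308 F [ 1.4 -0.1 -2.8] T [-0.89 -0.38 -0.01] J [-21.  23.  -1.  91.  26.  47.]
shift(tool) [-0.0022  0.0554 -0.04  ] rotvec [0.12 0.92 1.28]
after-rot shift [-0.0003  0.0554 -0.0402]
```

>>> {"name": "drive_tool", "arguments": {
  "rows": [
    {"wx": 0,"wy": 0.9,"wz": 1.2,"x": 0,"y": 0.018,"z": -0.013,"claw": -1},
    {"wx": 0,"wy": 0,"wz": 0,"x": 0,"y": 0.018,"z": -0.013,"claw": -1},
    {"wx": 0,"wy": 0,"wz": 0,"x": 0,"y": 0.014,"z": -0.01,"claw": -1},
    {"wx": 0,"wy": 0,"wz": 0,"x": 0,"y": 0.003,"z": -0.002,"claw": -1}
  ]
}}

```text
t: 7.93
position: [0.4324, -0.0742, 0.176]
ee_rot: [[0.967, 0.192, -0.167], [0.253, -0.796, 0.55], [-0.027, -0.575, -0.818]]
wrist_force: [0.1, -0.9, -3.2]
width: 0.309
```

Run:
```python
from h import *
from cell import snapshot
topair([.565,-.046,.248],7.2)
b=snapshot("wrist");W=wcloud(b);crown(b,W,.435,-.0625,.258)
x,y,z=W[...,0],W[...,1],W[...,2];m=(b["img"].min(2)>140)&(z>.2)&(z<.245)&(abs(y+.05)<.05)&(x>.46)&(x<.64)
c=cv2.minAreaRect((np.c_[x[m],y[m]]*1000).astype(np.float32));print(m.sum(),c)
for q in (.5,.53,.56,.59): k=m&(abs(x-q)<.005)&(z<.222);print(q,k.sum(),y[k].min().round(4) if k.any() else'',y[k].max().round(4) if k.any() else'',np.median(z[k]).round(4))
```

```text
t 7.93 pos [ 0.4324 -0.0742  0.176 ] w 0.309 F [ 0.1 -0.9 -3.2] T [-0.94 -0.32 -0.07] J [-28.  28.   6.  95.  24.  42.]
pair now [ 0.4388 -0.0708  0.2445] rpy [-0.5 -0.3  6.7]
t 7.93 pos [ 0.4324 -0.0742  0.176 ] w 0.309 F [ 0.1 -0.9 -3.2] T [-0.94 -0.32 -0.07] J [-28.  28.   6.  95.  24.  42.]
shift(tool) [ 0.128   0.0021 -0.01  ] rotvec [ 0.51 -0.47 -0.34]
after-rot shift [ 0.1279  0.0027 -0.0111]
[-0.0825  0.4398  0.2546] [-0.0765  0.4391  0.2545] [-0.0705  0.4385  0.2543] [-0.0645  0.4377  0.2542] [-0.0585  0.4371  0.2541] [-0.0525  0.4366  0.2538] [-0.0465  0.4361  0.2518] [-0.0405  0.4354  0.2477] [-0.0345  0.4347  0.2438] [-0.0285  0.434   0.2397] [-0.0225  0.4337  0.236 ] 
5967 ((542.4888305664062, -52.015201568603516), (185.4458770751953, 45.49503707885742), 17.878576278686523)
0.5 507 -0.0651 -0.0447 0.2157
0.53 520 -0.0614 -0.0405 0.2156
0.56 398 -0.0573 -0.0369 0.2157
0.59 306 -0.0535 -0.0339 0.2157
```

>>> {"name": "drive_tool", "arguments": {
  "rows": [
    {"wx": 0.5,"wy": -0.4,"wz": -0.3,"x": 0.015,"y": -0.003,"z": -0.005,"claw": -1},
    {"wx": 0,"wy": 0,"wz": 0,"x": 0.02,"y": 0,"z": -0.001,"claw": -1},
    {"wx": 0,"wy": 0,"wz": 0,"x": 0.02,"y": 0,"z": -0.001,"claw": -1},
    {"wx": 0,"wy": 0,"wz": 0,"x": 0.02,"y": 0,"z": -0.001,"claw": -1},
    {"wx": 0,"wy": 0,"wz": 0,"x": 0.02,"y": 0,"z": -0.001,"claw": -1},
    {"wx": 0,"wy": 0,"wz": 0,"x": 0.02,"y": 0,"z": -0.001,"claw": -1}
  ]
}}

```text
t: 8.48
position: [0.5397, -0.0502, 0.1791]
ee_rot: [[0.964, 0.188, -0.187], [0.261, -0.797, 0.545], [-0.047, -0.574, -0.817]]
wrist_force: [-7.4, -15.8, -2.8]
width: 0.305
```

Run:
```python
from h import *
topair([.565,-.0465,.217],7.2)
```

```text
t 8.48 pos [ 0.5397 -0.0502  0.1791] w 0.305 F [ -7.4 -15.8  -2.8] T [-3.85  0.99  1.45] J [-21.  38.  25. 101.  26.  49.]
pair now [ 0.5474 -0.0464  0.2473] rpy [-0.7  0.9  7.1]
t 8.48 pos [ 0.5397 -0.0502  0.1791] w 0.305 F [ -7.4 -15.8  -2.8] T [-3.85  0.99  1.45] J [-21.  38.  25. 101.  26.  49.]
shift(tool) [0.0196 0.0204 0.0218] rotvec [ 0.52  0.76 -0.64]
after-rot shift [0.0191 0.0208 0.0219]
```

Run:
```python
from h import *
from cell import snapshot
p,R=st()
b=snapshot("wrist");W=wcloud(b);crown(b,W,.5474,-.046,.258)
s=snapshot("side");c=snapshot("scene")
q=s["R"]@p+s["t"];u,v=((s["camera_matrix"]@q)[:2]/q[2]).astype(int)
cv2.imwrite("pics/sp1.png",np.hstack([cv2.resize(s["img"][v-60:v+60,u-60:u+60],(400,400),interpolation=2),cv2.resize(b["img"][50:350,170:470],(400,400),interpolation=2)]))
```

```text
t 8.48 pos [ 0.5397 -0.0502  0.1791] w 0.305 F [ -7.4 -15.8  -2.8] T [-3.85  0.99  1.45] J [-21.  38.  25. 101.  26.  49.]
[-0.066   0.5498  0.256 ] [-0.06    0.549   0.2575] [-0.054   0.5482  0.2575] [-0.048   0.5474  0.2574] [-0.042   0.5467  0.2573] [-0.036   0.5459  0.2572] [-0.03    0.5453  0.2571] [-0.024   0.5448  0.2558] [-0.018  0.544  0.252] [-0.012   0.5431  0.2482] [-0.006   0.5423  0.2442] [-0.      0.5417  0.2403]
```

View pics/sp1.png

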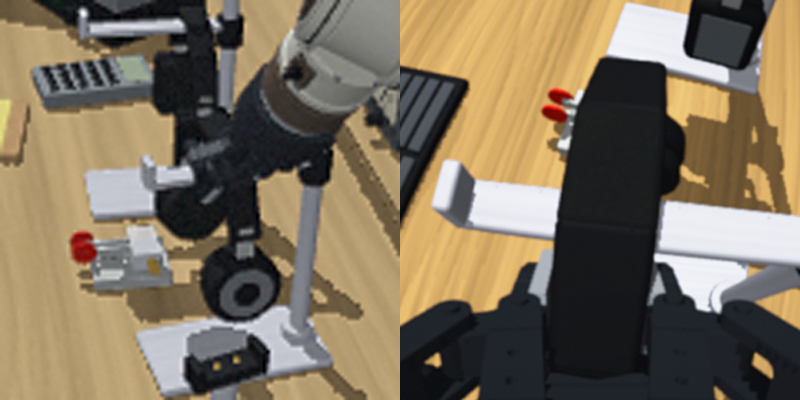

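The pair straddles the spare arm squarely, between the upturned tip and the post. A fingertip corner is rubbing the side of the arm (16 N), so I'll shift −y a little and then lower.

>>> {"name": "drive_tool", "arguments": {
  "rows": [
    {"wx": 0,"wy": 0,"wz": 0,"x": -0.002,"y": 0.006,"z": -0.004,"claw": -1},
    {"wx": 0,"wy": 0,"wz": 0,"x": 0,"y": 0.004,"z": 0.006,"claw": -1},
    {"wx": 0,"wy": 0,"wz": 0,"x": 0,"y": 0.004,"z": 0.006,"claw": -1},
    {"wx": 0,"wy": 0,"wz": 0,"x": 0,"y": 0.004,"z": 0.006,"claw": -1}
  ]
}}

```text
t: 8.97
position: [0.5425, -0.0552, 0.1557]
ee_rot: [[0.964, 0.194, -0.18], [0.262, -0.796, 0.546], [-0.038, -0.573, -0.818]]
wrist_force: [-0.1, 0.5, -2.4]
width: 0.311
```

Run:
```python
from h import *
from cell import snapshot
topair([.56,-.0475,.217],7.2)
b=snapshot("wrist");W=wcloud(b);crown(b,W,.547,-.05,.235)
```

```text
t 8.97 pos [ 0.5425 -0.0552  0.1557] w 0.311 F [-0.1  0.5 -2.4] T [-0.9  -0.29  0.  ] J [-22.  39.  23.  98.  26.  48.]
pair now [ 0.5495 -0.0515  0.224 ] rpy [-0.6  0.3  7.2]
t 8.97 pos [ 0.5425 -0.0552  0.1557] w 0.311 F [-0.1  0.5 -2.4] T [-0.9  -0.29  0.  ] J [-22.  39.  23.  98.  26.  48.]
shift(tool) [0.0119 0.0024 0.0065] rotvec [ 0.58  0.34 -0.26]
after-rot shift [0.0119 0.0025 0.0065]
[-0.07    0.5517  0.2331] [-0.064   0.551   0.2343] [-0.058   0.5502  0.2342] [-0.052   0.5493  0.2341] [-0.046   0.5484  0.234 ] [-0.04    0.5479  0.2339] [-0.034   0.5472  0.2337] [-0.028   0.5467  0.2321] [-0.022   0.5458  0.2279] [-0.016   0.5452  0.2242] [-0.01    0.5443  0.2203] [-0.004   0.5438  0.2164]
```

>>> {"name": "drive_tool", "arguments": {
  "rows": [
    {"wx": 0,"wy": 0,"wz": 0,"x": 0,"y": 0.003,"z": 0.004,"claw": -1},
    {"wx": 0,"wy": 0,"wz": 0,"x": 0,"y": 0.002,"z": 0.003,"claw": -1},
    {"wx": 0,"wy": 0,"wz": 0,"x": 0,"y": 0,"z": 0,"claw": 0.1},
    {"wx": 0,"wy": 0,"wz": 0,"x": 0,"y": 0,"z": -0.001,"claw": 0.1},
    {"wx": 0,"wy": 0,"wz": 0,"x": 0,"y": 0,"z": -0.001,"claw": 0.1},
    {"wx": 0,"wy": 0,"wz": 0,"x": 0,"y": 0,"z": -0.001,"claw": 0.1}
  ]
}}

```text
t: 9.52
position: [0.5407, -0.0536, 0.1483]
ee_rot: [[0.964, 0.192, -0.184], [0.263, -0.793, 0.55], [-0.04, -0.579, -0.815]]
wrist_force: [-0.3, 0.8, 0.5]
width: 0.552
```

Run:
```python
from h import *
from cell import snapshot
p,R=st()
b=snapshot("wrist");W=wcloud(b);crown(b,W,.547,-.05,.227)
T=(W-p)@R;m=(abs(T[...,1]+.011)<.006)&(abs(T[...,0])<.06)&(T[...,2]>-.09)&(T[...,2]<-.065)
for s in (-1,1):
    k=m&(T[...,0]*s>0.005);print(k.sum(),np.percentile(T[k][:,0],[1,50,99]).round(4))
```

```text
t 9.52 pos [ 0.5407 -0.0536  0.1483] w 0.552 F [-0.3  0.8  0.5] T [-0.55 -0.19  0.09] J [-22.  40.  22.  98.  26.  48.]
[-0.07    0.5514  0.2233] [-0.064   0.5498  0.2253] [-0.058   0.5483  0.2257] [-0.052   0.5467  0.2257] [-0.046   0.5451  0.2258] [-0.04   0.544  0.226] [-0.034   0.5427  0.2259] [-0.028   0.5416  0.2248] [-0.022   0.5397  0.2211] [-0.016   0.5384  0.2176] [-0.01    0.5369  0.2137] [-0.004   0.5355  0.2102] 
2361 [-0.055  -0.0308 -0.0054]
2744 [0.0055 0.0276 0.0541]
```

>>> {"name": "drive_tool", "arguments": {
  "rows": [
    {"wx": 0,"wy": 0,"wz": 0,"x": 0.001,"y": 0,"z": -0.01,"claw": 0.15},
    {"wx": 0,"wy": 0,"wz": 0,"x": 0,"y": 0,"z": -0.015,"claw": 0.15},
    {"wx": 0,"wy": 0,"wz": 0,"x": 0,"y": 0,"z": -0.02,"claw": 0.15},
    {"wx": 0,"wy": 0,"wz": 0,"x": 0,"y": 0,"z": -0.025,"claw": 0.15},
    {"wx": 0,"wy": 0,"wz": 0,"x": 0,"y": 0,"z": -0.025,"claw": 0.15},
    {"wx": 0,"wy": 0,"wz": 0,"x": 0,"y": 0,"z": -0.01,"claw": 0.15}
  ]
}}

```text
t: 10.07
position: [0.5601, -0.1113, 0.2374]
ee_rot: [[0.963, 0.193, -0.188], [0.266, -0.791, 0.551], [-0.043, -0.581, -0.813]]
wrist_force: [0.8, -1.1, 0.9]
width: 0.576
```

Run:
```python
from h import *
from cell import snapshot
to([.40,-.12,.30],Rt(0))
b=snapshot("wrist");W=wcloud(b);crown(b,W,.547,-.05,.227)
s=snapshot("scene");W=cloud(s);x,y,z=W[...,0],W[...,1],W[...,2];d=s["img"].astype(int).sum(2)<200
m=d&(abs(x-.59)<.04)&(y>.17)&(y<.30)&(z>.185)&(z<.235);print("rear",m.sum(),np.median(W[m],0).round(4),np.percentile(x[m],[2,98]).round(3))
# yaw of rear
for q in (.2,.21,.24,.26,.28): k=m&(abs(y-q)<.006);print(q,k.sum(),np.percentile(x[k],[5,95]).round(4) if k.sum() else '',np.median(z[k]).round(4))
```

```text
t 10.07 pos [ 0.5601 -0.1113  0.2374] w 0.576 F [ 0.8 -1.1  0.9] T [-0.46 -0.19  0.03] J [-25.  44.  44. 116.  25.  44.]
shift(tool) [-0.1592 -0.0603 -0.0256] rotvec [ 0.8 11.  11.1]
after-rot shift [-0.1601 -0.0297 -0.0558]
[-0.07    0.5515  0.2239] [-0.064   0.5501  0.2258] [-0.058   0.5484  0.2259] [-0.052   0.547   0.2258] [-0.046   0.5451  0.2257] [-0.04    0.5436  0.2255] [-0.034   0.5435  0.2254] [-0.028   0.5417  0.2239] [-0.022   0.5401  0.2206] [-0.016   0.5381  0.2159] [-0.01    0.537   0.2126] [-0.004   0.5359  0.2085] 
rear 420 [0.5919 0.2492 0.2176] [0.577 0.628]
0.2 21 [0.5791 0.6022] 0.2182
0.21 35 [0.5788 0.602 ] 0.2244
0.24 60 [0.5792 0.6288] 0.2241
0.26 58 [0.5785 0.628 ] 0.2178
0.28 44 [0.5793 0.6019] 0.2066
```

The front pair is released and hanging on the spare arm: crown at (0.546, −0.049), top 0.226, level, yaw about 6° off the arm. Next is the rear pair.

>>> {"name": "drive_tool", "arguments": {
  "rows": [
    {"wx": 0,"wy": 0,"wz": 0,"x": -0.01,"y": -0.015,"z": -0.02,"claw": 0.05},
    {"wx": 0.2,"wy": 3.7,"wz": 3.7,"x": -0.01,"y": -0.029,"z": -0.01,"claw": 0.05},
    {"wx": 0.2,"wy": 3.7,"wz": 3.7,"x": -0.01,"y": -0.029,"z": -0.005,"claw": 0.05},
    {"wx": 0.3,"wy": 3.7,"wz": 3.7,"x": 0,"y": -0.03,"z": -0.003,"claw": 0.05},
    {"wx": 0,"wy": 0,"wz": 0,"x": 0.014,"y": -0.03,"z": 0.022,"claw": 0.05},
    {"wx": 0,"wy": 0,"wz": 0,"x": 0.014,"y": -0.03,"z": 0.022,"claw": 0.05},
    {"wx": 0,"wy": 0,"wz": 0,"x": 0.014,"y": -0.03,"z": 0.022,"claw": 0.05}
  ]
}}

```text
t: 10.75
position: [0.5677, 0.0529, 0.3195]
ee_rot: [[1.0, -0.029, 0.008], [-0.028, -0.805, 0.593], [-0.01, -0.593, -0.805]]
wrist_force: [0.8, -0.5, -0.0]
width: 0.525
```

Run:
```python
from h import *
to([.586,.1643,.2395],Rt(0))
```

```text
t 10.75 pos [0.5677 0.0529 0.3195] w 0.525 F [ 0.8 -0.5 -0. ] T [-0.61  0.01 -0.05] J [-14.  25.  24.  99.  35.  74.]
shift(tool) [ 0.016  -0.0428  0.1306] rotvec [-0.35 -0.47 -1.65]
after-rot shift [ 0.0183 -0.0431  0.1302]
```

>>> {"name": "drive_tool", "arguments": {
  "rows": [
    {"wx": -0.3,"wy": -0.5,"wz": -1.6,"x": 0.009,"y": -0.02,"z": 0.02,"claw": 0.05},
    {"wx": 0,"wy": 0,"wz": 0,"x": 0.009,"y": -0.023,"z": 0.03,"claw": 0.05},
    {"wx": 0,"wy": 0,"wz": 0,"x": 0,"y": 0,"z": 0.03,"claw": 0.05},
    {"wx": 0,"wy": 0,"wz": 0,"x": 0,"y": 0,"z": 0.025,"claw": 0.05},
    {"wx": 0,"wy": 0,"wz": 0,"x": 0,"y": 0,"z": 0.015,"claw": 0.05}
  ]
}}

```text
t: 11.17
position: [0.5851, 0.1724, 0.247]
ee_rot: [[1.0, 0.014, -0.0], [0.011, -0.807, 0.59], [0.008, -0.59, -0.807]]
wrist_force: [-0.1, 0.1, -0.9]
width: 0.527
```

Run:
```python
from h import *
from cell import snapshot
to([.586,.2231,.1586],Rt(0))
b=snapshot("wrist");W=wcloud(b);crown(b,W,.589,.23,.22)
x,y,z=W[...,0],W[...,1],W[...,2];m=(abs(x-.627)<.025)&(abs(y-.228)<.03)&(z>.17)&(z<.3)&(x>.608)
for q in np.arange(.175,.3,.01): k=m&(abs(z-q)<.005);print(q.round(3),k.sum(),x[k].min().round(4) if k.any() else '',y[k].min().round(4) if k.any() else '',y[k].max().round(4) if k.any() else '')
```

```text
t 11.17 pos [0.5851 0.1724 0.247 ] w 0.527 F [-0.1  0.1 -0.9] T [-0.55  0.04  0.06] J [-3. 24. 13. 80. 36. 86.]
shift(tool) [0.0008 0.0113 0.1013] rotvec [-0.17  0.01  0.77]
after-rot shift [0.0009 0.011  0.1013]
[0.21   0.5885 0.2244] [0.216  0.6003 0.2249] [0.222  0.5987 0.2252] [0.228  0.5966 0.2256] [0.234  0.597  0.2255] [0.24   0.597  0.2256] [0.246  0.5891 0.2254] [0.252  0.6001 0.2234] [0.258  0.6001 0.22  ] [0.264  0.5897 0.2161] [0.27   0.5899 0.2127] [0.276  0.5896 0.2084] 
0.175 38 0.6181 0.2197 0.2267
0.185 2 0.6257 0.215 0.2152
0.195 139 0.6127 0.2139 0.226
0.205 188 0.6128 0.2141 0.258
0.215 391 0.608 0.2138 0.2579
0.225 564 0.6123 0.2146 0.2424
0.235 155 0.6178 0.2196 0.2289
0.245 173 0.6177 0.2195 0.2298
0.255 202 0.6175 0.2194 0.2328
0.265 232 0.6173 0.2195 0.23
0.275 277 0.6173 0.2196 0.2331
0.285 293 0.6173 0.2197 0.234
0.295 341 0.6177 0.2195 0.2324
```

>>> {"name": "drive_tool", "arguments": {
  "rows": [
    {"wx": -0.1,"wy": 0,"wz": 0.7,"x": 0.001,"y": 0.011,"z": 0.02,"claw": 0.05},
    {"wx": 0,"wy": 0,"wz": 0,"x": 0,"y": 0,"z": 0.022,"claw": 0.05},
    {"wx": 0,"wy": 0,"wz": 0,"x": 0,"y": 0,"z": 0.02,"claw": 0.05},
    {"wx": 0,"wy": 0,"wz": 0,"x": 0,"y": 0,"z": 0.015,"claw": 0.05}
  ]
}}

```text
t: 11.55
position: [0.5819, 0.2117, 0.1738]
ee_rot: [[1.0, 0.0, -0.006], [0.004, -0.808, 0.589], [-0.004, -0.589, -0.808]]
wrist_force: [-0.1, -0.1, -0.4]
width: 0.528
```

Run:
```python
from h import *
to([.587,.2231,.1586],Rt(0))
```

```text
t 11.55 pos [0.5819 0.2117 0.1738] w 0.528 F [-0.1 -0.1 -0.4] T [-0.56  0.    0.01] J [ 1. 26.  4. 68. 36. 91.]
shift(tool) [ 0.0052 -0.0003  0.0189] rotvec [-0.06  0.32  0.02]
after-rot shift [ 0.0051 -0.0003  0.019 ]
```

>>> {"name": "drive_tool", "arguments": {
  "rows": [
    {"wx": 0,"wy": 0.3,"wz": 0,"x": 0.006,"y": 0,"z": 0.009,"claw": 0.05},
    {"wx": 0,"wy": 0,"wz": 0,"x": 0.001,"y": 0,"z": 0.007,"claw": 0.05},
    {"wx": 0,"wy": 0,"wz": 0,"x": 0.001,"y": 0,"z": 0,"claw": -1},
    {"wx": 0,"wy": 0,"wz": 0,"x": 0.001,"y": 0,"z": -0.001,"claw": -1},
    {"wx": 0,"wy": 0,"wz": 0,"x": 0.001,"y": 0,"z": -0.001,"claw": -1},
    {"wx": 0,"wy": 0,"wz": 0,"x": 0.001,"y": 0,"z": -0.001,"claw": -1}
  ],
  "force": 90
}}

```text
t: 12.05
position: [0.5874, 0.2195, 0.1578]
ee_rot: [[1.0, -0.005, -0.011], [0.002, -0.81, 0.586], [-0.011, -0.586, -0.81]]
wrist_force: [-0.3, -0.4, -3.8]
width: 0.313
```

Run:
```python
from h import *
from cell import snapshot
to([.587,.2231,.1586],Rt(0))
b=snapshot("wrist");W=wcloud(b);crown(b,W,.587,.23,.22)
```

```text
t 12.05 pos [0.5874 0.2195 0.1578] w 0.313 F [-0.3 -0.4 -3.8] T [-1.06  0.01 -0.02] J [ 2. 27.  4. 66. 36. 93.]
shift(tool) [-0.0004 -0.0034  0.0014] rotvec [ 0.11  0.61 -0.27]
after-rot shift [-0.0004 -0.0034  0.0014]
[0.21   0.5887 0.2261] [0.216  0.5991 0.2263] [0.222  0.5986 0.2263] [0.228  0.597  0.2264] [0.234  0.5974 0.2264] [0.24   0.5983 0.2264] [0.246  0.5902 0.226 ] [0.252  0.6    0.2232] [0.258  0.6002 0.2193] [0.264  0.5912 0.2161] [0.27   0.5913 0.2116] [0.276  0.5913 0.2081]
```

>>> {"name": "drive_tool", "arguments": {
  "rows": [
    {"wx": 0,"wy": 0,"wz": 0,"x": -0.003,"y": -0.002,"z": -0.011,"claw": -1},
    {"wx": 0,"wy": 0,"wz": 0,"x": -0.003,"y": -0.002,"z": -0.011,"claw": -1},
    {"wx": 0,"wy": 0,"wz": 0,"x": -0.003,"y": -0.002,"z": -0.011,"claw": -1}
  ]
}}

```text
t: 12.35
position: [0.5778, 0.203, 0.1861]
ee_rot: [[1.0, -0.008, -0.014], [0.002, -0.812, 0.584], [-0.016, -0.584, -0.812]]
wrist_force: [0.1, 0.3, -2.9]
width: 0.314
```

Run:
```python
from h import *
from cell import snapshot
p,R=st();print(R.round(4).tolist());b=snapshot("wrist");crown(b,wcloud(b),.578,.222,.25)
```

```text
t 12.35 pos [0.5778 0.203  0.1861] w 0.314 F [ 0.1  0.3 -2.9] T [-1.03 -0.01  0.05] J [ 1. 26.  6. 71. 36. 91.]
[[0.9999, -0.0082, -0.0142], [0.0017, -0.812, 0.5836], [-0.0163, -0.5836, -0.8119]]
[0.202  0.5799 0.2549] [0.208  0.5801 0.2548] [0.214  0.5804 0.2548] [0.22   0.5807 0.2547] [0.226  0.5808 0.2546] [0.232  0.5809 0.2535] [0.238  0.5813 0.2503] [0.244  0.5815 0.246 ] [0.25   0.5818 0.2424] [0.256  0.5816 0.2383] [0.262  0.582  0.2346] [0.268  0.581  0.2313]
```

>>> {"name": "drive_tool", "arguments": {
  "rows": [
    {"wx": 0,"wy": 0,"wz": 0,"x": -0.02,"y": -0.001,"z": -0.001,"claw": -1},
    {"wx": 0,"wy": 0,"wz": 0,"x": -0.025,"y": 0,"z": 0,"claw": -1},
    {"wx": 0,"wy": 0,"wz": 0,"x": -0.025,"y": 0,"z": 0,"claw": -1},
    {"wx": 0,"wy": 0,"wz": 0,"x": -0.025,"y": 0,"z": 0,"claw": -1},
    {"wx": 0,"wy": 0,"wz": 0,"x": -0.025,"y": 0,"z": 0,"claw": -1},
    {"wx": 0,"wy": 0,"wz": 0,"x": -0.025,"y": 0,"z": 0,"claw": -1},
    {"wx": 0,"wy": 0,"wz": 0,"x": -0.025,"y": 0,"z": 0,"claw": -1},
    {"wx": 0,"wy": 0,"wz": 0,"x": -0.025,"y": 0,"z": 0,"claw": -1},
    {"wx": 0,"wy": 0,"wz": 0,"x": -0.02,"y": 0,"z": 0,"claw": -1}
  ]
}}

```text
t: 13.15
position: [0.3625, 0.1985, 0.191]
ee_rot: [[1.0, -0.006, 0.003], [-0.007, -0.815, 0.579], [-0.001, -0.579, -0.815]]
wrist_force: [-0.8, -0.0, -3.2]
width: 0.312
```

```bash
cat >> h.py <<'E'
p0=np.array([.5778,.203,.1861]);R0_=np.array([[0.9999, -0.0082, -0.0142], [0.0017, -0.812, 0.5836], [-0.0163, -0.5836, -0.8119]])
Q0=np.array([.580,.214,.244]);RQ0=Ro.from_euler('z',-2,degrees=True).as_matrix()
E
python3 - <<'E'
from h import *
topair([.42,-.23,.25],19)
topair([.505,-.282,.25],19)
E
```

```text
t 13.15 pos [0.3625 0.1985 0.191 ] w 0.312 F [-0.8 -0.  -3.2] T [-0.95  0.04 -0.02] J [  1.   1. -26.  63.  35.  91.]
pair now [0.3639 0.2098 0.2489] rpy [-0.3 -0.9 -2.5]
t 13.15 pos [0.3625 0.1985 0.191 ] w 0.312 F [-0.8 -0.  -3.2] T [-0.95  0.04 -0.02] J [  1.   1. -26.  63.  35.  91.]
shift(tool) [ 0.0624  0.3573 -0.2553] rotvec [  0.12 -13.2  -16.98]
after-rot shift [-0.1028  0.3507 -0.2513]
t 13.15 pos [0.3625 0.1985 0.191 ] w 0.312 F [-0.8 -0.  -3.2] T [-0.95  0.04 -0.02] J [  1.   1. -26.  63.  35.  91.]
pair now [0.3639 0.2098 0.2489] rpy [-0.3 -0.9 -2.5]
t 13.15 pos [0.3625 0.1985 0.191 ] w 0.312 F [-0.8 -0.  -3.2] T [-0.95  0.04 -0.02] J [  1.   1. -26.  63.  35.  91.]
shift(tool) [ 0.1478  0.3991 -0.2851] rotvec [  0.12 -13.2  -16.98]
after-rot shift [-0.0422  0.4143 -0.2983]
```

>>> {"name": "drive_tool", "arguments": {
  "rows": [
    {"wx": 0,"wy": -3.3,"wz": -4.2,"x": 0,"y": 0,"z": 0,"claw": -1},
    {"wx": 0,"wy": -3.3,"wz": -4.2,"x": 0,"y": 0,"z": 0,"claw": -1},
    {"wx": 0,"wy": -3.3,"wz": -4.2,"x": 0,"y": 0,"z": 0,"claw": -1},
    {"wx": 0,"wy": -3.3,"wz": -4.2,"x": -0.004,"y": 0.015,"z": -0.011,"claw": -1},
    {"wx": 0,"wy": 0,"wz": 0,"x": -0.01,"y": 0.03,"z": -0.021,"claw": -1},
    {"wx": 0,"wy": 0,"wz": 0,"x": -0.01,"y": 0.03,"z": -0.021,"claw": -1},
    {"wx": 0,"wy": 0,"wz": 0,"x": -0.01,"y": 0.03,"z": -0.021,"claw": -1},
    {"wx": 0,"wy": 0,"wz": 0,"x": -0.01,"y": 0.03,"z": -0.021,"claw": -1},
    {"wx": 0,"wy": 0,"wz": 0,"x": -0.01,"y": 0.03,"z": -0.021,"claw": -1},
    {"wx": 0,"wy": 0,"wz": 0,"x": -0.01,"y": 0.03,"z": -0.021,"claw": -1}
  ]
}}

```text
t: 13.98
position: [0.3843, -0.0542, 0.1906]
ee_rot: [[0.922, 0.312, -0.23], [0.387, -0.754, 0.531], [-0.008, -0.578, -0.816]]
wrist_force: [1.3, 0.1, -3.0]
width: 0.309
```

Run:
```python
from h import *
topair([.405,-.316,.25],19)
```

```text
t 13.98 pos [ 0.3843 -0.0542  0.1906] w 0.309 F [ 1.3  0.1 -3. ] T [-0.87 -0.51 -0.06] J [-27.  24.   2.  97.  22.  35.]
pair now [ 0.3815 -0.043   0.2484] rpy [-0.4 -0.5 20.7]
t 13.98 pos [ 0.3843 -0.0542  0.1906] w 0.309 F [ 1.3  0.1 -3. ] T [-0.87 -0.51 -0.06] J [-27.  24.   2.  97.  22.  35.]
shift(tool) [-0.0849  0.2119 -0.1512] rotvec [0.41 0.57 1.66]
after-rot shift [-0.0772  0.2132 -0.1536]
```

>>> {"name": "drive_tool", "arguments": {
  "rows": [
    {"wx": 0.4,"wy": 0.6,"wz": 1.6,"x": -0.012,"y": 0.03,"z": -0.022,"claw": -1},
    {"wx": 0,"wy": 0,"wz": 0,"x": -0.011,"y": 0.03,"z": -0.022,"claw": -1},
    {"wx": 0,"wy": 0,"wz": 0,"x": -0.011,"y": 0.03,"z": -0.022,"claw": -1},
    {"wx": 0,"wy": 0,"wz": 0,"x": -0.011,"y": 0.03,"z": -0.022,"claw": -1},
    {"wx": 0,"wy": 0,"wz": 0,"x": -0.011,"y": 0.03,"z": -0.022,"claw": -1},
    {"wx": 0,"wy": 0,"wz": 0,"x": -0.011,"y": 0.03,"z": -0.022,"claw": -1}
  ]
}}

```text
t: 14.48
position: [0.4067, -0.3023, 0.1935]
ee_rot: [[0.935, 0.288, -0.206], [0.354, -0.767, 0.535], [-0.004, -0.573, -0.819]]
wrist_force: [1.5, -0.3, -3.1]
width: 0.309
```

Run:
```python
from h import *
topair([.405,-.316,.25],19)
```

```text
t 14.48 pos [ 0.4067 -0.3023  0.1935] w 0.309 F [ 1.5 -0.3 -3.1] T [-1.02 -0.49 -0.06] J [-45.  44.  37. 115.  13.  20.]
pair now [ 0.4039 -0.2908  0.2512] rpy [-0.7 -0.7 18.6]
t 14.48 pos [ 0.4067 -0.3023  0.1935] w 0.309 F [ 1.5 -0.3 -3.1] T [-1.02 -0.49 -0.06] J [-45.  44.  37. 115.  13.  20.]
shift(tool) [-0.0086  0.0198 -0.0122] rotvec [ 0.73 -0.8   0.1 ]
after-rot shift [-0.0087  0.0197 -0.0123]
```

>>> {"name": "drive_tool", "arguments": {
  "rows": [
    {"wx": 0.5,"wy": -0.6,"wz": 0,"x": -0.004,"y": 0.015,"z": 0.001,"claw": -1},
    {"wx": 0.2,"wy": -0.2,"wz": 0,"x": -0.005,"y": 0.015,"z": 0.001,"claw": -1}
  ]
}}

```text
t: 14.65
position: [0.4076, -0.3367, 0.1734]
ee_rot: [[0.935, 0.284, -0.212], [0.354, -0.768, 0.534], [-0.011, -0.575, -0.818]]
wrist_force: [0.4, -0.1, -3.2]
width: 0.314
```

Run:
```python
from h import *
from cell import snapshot
topair([.505,-.282,.232],19)
b=snapshot("wrist");W=wcloud(b);crown(b,W,.405,-.316,.245)
x,y,z=W[...,0],W[...,1],W[...,2]
m=(abs(x-.505)<.045)&(abs(y+.282)<.04)&(z>.19)&(z<.22)
c=cv2.minAreaRect((np.c_[x[m],y[m]]*1000).astype(np.float32));print("seat",m.sum(),c,np.percentile(z[m],[5,50,95]).round(4))
k=m&(z>.205);print("lips",k.sum(),cv2.minAreaRect((np.c_[x[k],y[k]]*1000).astype(np.float32)))
cv2.imwrite("pics/ch1.png",b["img"])
```

```text
t 14.65 pos [ 0.4076 -0.3367  0.1734] w 0.314 F [ 0.4 -0.1 -3.2] T [-0.98 -0.43 -0.01] J [-47.  49.  42. 117.  12.  19.]
pair now [ 0.4053 -0.3252  0.2312] rpy [-0.6 -0.3 18.7]
t 14.65 pos [ 0.4076 -0.3367  0.1734] w 0.314 F [ 0.4 -0.1 -3.2] T [-0.98 -0.43 -0.01] J [-47.  49.  42. 117.  12.  19.]
shift(tool) [ 0.1083 -0.0057  0.0017] rotvec [ 0.63 -0.45 -0.12]
after-rot shift [ 0.1083 -0.0055  0.001 ]
[-0.336   0.4091  0.2423] [-0.33    0.4072  0.2421] [-0.324   0.4051  0.2419] [-0.318   0.4031  0.2418] [-0.312   0.4016  0.2415] [-0.306   0.3996  0.2399] [-0.3     0.3972  0.2356] [-0.294   0.3951  0.2316] [-0.288   0.3933  0.227 ] [-0.282   0.3916  0.2234] 
seat 3583 ((504.6072998046875, -281.6739501953125), (61.44795227050781, 22.86346435546875), 16.325199127197266) [0.1936 0.2009 0.2109]
lips 997 ((504.53497314453125, -281.43597412109375), (61.42189025878906, 22.487777709960938), 16.458351135253906)
```

View pics/ch1.png

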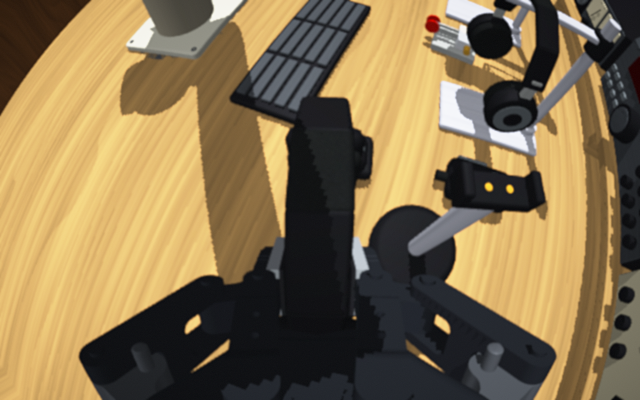

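>>> {"name": "drive_tool", "arguments": {
  "rows": [
    {"wx": 0.3,"wy": -0.2,"wz": 0,"x": 0.018,"y": 0,"z": 0.002,"claw": -1},
    {"wx": 0.3,"wy": -0.2,"wz": 0,"x": 0.018,"y": 0,"z": 0.002,"claw": -1},
    {"wx": 0,"wy": 0,"wz": 0,"x": 0.018,"y": 0,"z": 0.001,"claw": -1}
  ]
}}

```text
t: 14.95
position: [0.4546, -0.3243, 0.1617]
ee_rot: [[0.939, 0.27, -0.215], [0.344, -0.768, 0.541], [-0.019, -0.581, -0.813]]
wrist_force: [0.7, -0.2, -3.6]
width: 0.315
```

Run:
```python
from h import *
topair([.5046,-.282,.222],17.5)
```

```text
t 14.95 pos [ 0.4546 -0.3243  0.1617] w 0.315 F [ 0.7 -0.2 -3.6] T [-1.01 -0.42  0.02] J [-44.  53.  49. 119.  14.  22.]
pair now [ 0.453  -0.313   0.2196] rpy [-0.2  0.2 18.1]
t 14.95 pos [ 0.4546 -0.3243  0.1617] w 0.315 F [ 0.7 -0.2 -3.6] T [-1.01 -0.42  0.02] J [-44.  53.  49. 119.  14.  22.]
shift(tool) [ 0.0591 -0.0114  0.0038] rotvec [0.16 0.46 0.35]
after-rot shift [ 0.059  -0.0118  0.0043]
```

>>> {"name": "drive_tool", "arguments": {
  "rows": [
    {"wx": 0,"wy": 0.2,"wz": 0.2,"x": 0.016,"y": -0.006,"z": -0.001,"claw": -1},
    {"wx": 0,"wy": 0,"wz": 0,"x": 0.018,"y": -0.004,"z": 0.001,"claw": -1},
    {"wx": 0,"wy": 0,"wz": 0,"x": 0.018,"y": -0.002,"z": 0.001,"claw": -1}
  ]
}}

```text
t: 15.2
position: [0.5032, -0.2982, 0.164]
ee_rot: [[0.942, 0.264, -0.206], [0.335, -0.771, 0.542], [-0.016, -0.579, -0.815]]
wrist_force: [0.2, -0.4, -2.7]
width: 0.309
```

Run:
```python
from h import *
from cell import snapshot
topair([.5046,-.282,.222],17.5)
b=snapshot("wrist");W=wcloud(b);crown(b,W,.50,-.285,.235)
```

```text
t 15.2 pos [ 0.5032 -0.2982  0.164 ] w 0.309 F [ 0.2 -0.4 -2.7] T [-0.92 -0.38 -0.03] J [-40.  56.  56. 122.  16.  26.]
pair now [ 0.5015 -0.2869  0.2219] rpy [-0.3 -0.  17.5]
t 15.2 pos [ 0.5032 -0.2982  0.164 ] w 0.309 F [ 0.2 -0.4 -2.7] T [-0.92 -0.38 -0.03] J [-40.  56.  56. 122.  16.  26.]
shift(tool) [ 0.0045 -0.0032  0.0021] rotvec [ 0.29 -0.02 -0.01]
after-rot shift [ 0.0045 -0.0032  0.0021]
[-0.305   0.5074  0.2325] [-0.299   0.5005  0.2328] [-0.293   0.4983  0.2327] [-0.287   0.4967  0.2325] [-0.281   0.5053  0.2323] [-0.275   0.5085  0.2322] [-0.269   0.5075  0.231 ] [-0.263   0.5051  0.2275] [-0.257   0.4928  0.2236] [-0.251   0.4909  0.2192] [-0.245   0.489   0.2152] [-0.239   0.489   0.2119]
```

>>> {"name": "drive_tool", "arguments": {
  "rows": [
    {"wx": 0,"wy": 0,"wz": 0,"x": 0.005,"y": 0,"z": 0.005,"claw": -1},
    {"wx": 0,"wy": 0,"wz": 0,"x": 0.001,"y": 0.002,"z": 0.004,"claw": -1},
    {"wx": 0,"wy": 0,"wz": 0,"x": 0.001,"y": 0.003,"z": 0.004,"claw": -1}
  ]
}}

```text
t: 15.5
position: [0.5144, -0.2898, 0.1485]
ee_rot: [[0.941, 0.272, -0.203], [0.339, -0.771, 0.539], [-0.01, -0.576, -0.817]]
wrist_force: [-2.9, -1.2, -1.0]
width: 0.307
```

Run:
```python
from h import *
from cell import snapshot
topair([.5046,-.282,.201],17.5)
b=snapshot("wrist");W=wcloud(b);crown(b,W,.50,-.285,.217)
cv2.imwrite("pics/ch2.png",b["img"][50:350,170:470])
```

```text
t 15.5 pos [ 0.5144 -0.2898  0.1485] w 0.307 F [-2.9 -1.2 -1. ] T [-0.94  0.23  0.67] J [-39.  56.  54. 119.  17.  27.]
pair now [ 0.5122 -0.2783  0.2063] rpy [-0.5 -0.4 17.8]
t 15.5 pos [ 0.5144 -0.2898  0.1485] w 0.307 F [-2.9 -1.2 -1. ] T [-0.94  0.23  0.67] J [-39.  56.  54. 119.  17.  27.]
shift(tool) [-0.0088  0.0034  0.0043] rotvec [ 0.53 -0.14  0.4 ]
after-rot shift [-0.0087  0.0035  0.0043]
[-0.305   0.5206  0.2132] [-0.299   0.5068  0.2158] [-0.293   0.5047  0.2167] [-0.287   0.5053  0.2165] [-0.281   0.5054  0.2162] [-0.275   0.5098  0.2167] [-0.269   0.5138  0.2167] [-0.263   0.5123  0.2163] [-0.257   0.5063  0.2137] [-0.251   0.5038  0.2093] [-0.245   0.5019  0.2055] [-0.239  0.5    0.201]
```

View pics/ch2.png

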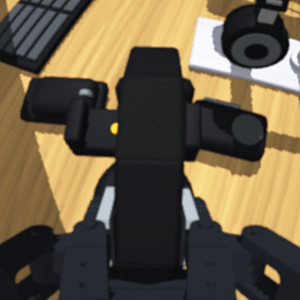

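>>> {"name": "drive_tool", "arguments": {
  "rows": [
    {"wx": 0.3,"wy": 0,"wz": 0.2,"x": -0.009,"y": 0.001,"z": 0,"claw": -1},
    {"wx": 0,"wy": 0,"wz": 0,"x": -0.001,"y": 0.001,"z": 0.002,"claw": -1}
  ]
}}

```text
t: 15.72
position: [0.5032, -0.294, 0.1437]
ee_rot: [[0.942, 0.265, -0.207], [0.336, -0.768, 0.545], [-0.015, -0.583, -0.813]]
wrist_force: [-0.0, -0.0, -3.1]
width: 0.309
```

Run:
```python
from h import *
from cell import snapshot
topair([.5046,-.282,.201],17.5)
b=snapshot("wrist");W=wcloud(b);crown(b,W,.50,-.285,.217)
```

```text
t 15.72 pos [ 0.5032 -0.294   0.1437] w 0.309 F [-0.  -0.  -3.1] T [-0.99 -0.37  0.03] J [-40.  56.  52. 119.  17.  26.]
pair now [ 0.5015 -0.2829  0.2016] rpy [-0.1 -0.1 17.6]
t 15.72 pos [ 0.5032 -0.294   0.1437] w 0.309 F [-0.  -0.  -3.1] T [-0.99 -0.37  0.03] J [-40.  56.  52. 119.  17.  26.]
shift(tool) [0.0031 0.0005 0.0004] rotvec [ 0.06 -0.04  0.11]
after-rot shift [0.0031 0.0005 0.0004]
[-0.305   0.5088  0.211 ] [-0.299   0.5003  0.2121] [-0.293   0.4985  0.2121] [-0.287   0.5052  0.2113] [-0.281   0.5056  0.2111] [-0.275   0.5092  0.2116] [-0.269   0.5082  0.2113] [-0.263   0.5059  0.2101] [-0.257   0.4943  0.2059] [-0.251   0.4922  0.202 ] [-0.245   0.49    0.1976] [-0.239   0.4893  0.1944]
```

>>> {"name": "drive_tool", "arguments": {
  "rows": [
    {"wx": 0,"wy": 0,"wz": 0,"x": 0.003,"y": 0.001,"z": 0.001,"claw": -1},
    {"wx": 0,"wy": 0,"wz": 0,"x": 0.001,"y": 0.001,"z": 0.001,"claw": -1},
    {"wx": 0,"wy": 0,"wz": 0,"x": 0.001,"y": 0,"z": 0,"claw": 0.1},
    {"wx": 0,"wy": 0,"wz": 0,"x": 0.001,"y": 0,"z": -0.001,"claw": 0.1},
    {"wx": 0,"wy": 0,"wz": 0,"x": 0.001,"y": 0,"z": -0.001,"claw": 0.1},
    {"wx": 0,"wy": 0,"wz": 0,"x": 0.001,"y": 0,"z": -0.001,"claw": 0.1}
  ]
}}

```text
t: 16.27
position: [0.5114, -0.2936, 0.146]
ee_rot: [[0.943, 0.262, -0.202], [0.331, -0.768, 0.548], [-0.012, -0.584, -0.812]]
wrist_force: [-0.3, 0.1, -0.0]
width: 0.547
```

Run:
```python
from h import *
from cell import snapshot
topair([.5046,-.282,.201],17.5)
b=snapshot("wrist");W=wcloud(b);crown(b,W,.50,-.285,.217)
```

```text
t 16.27 pos [ 0.5114 -0.2936  0.146 ] w 0.547 F [-0.3  0.1 -0. ] T [-0.58 -0.23  0.04] J [-39.  57.  55. 120.  17.  26.]
pair now [ 0.5096 -0.2826  0.2039] rpy [ 0.  -0.3 17.3]
t 16.27 pos [ 0.5114 -0.2936  0.146 ] w 0.547 F [-0.3  0.1 -0. ] T [-0.58 -0.23  0.04] J [-39.  57.  55. 120.  17.  26.]
shift(tool) [-0.0047 -0.0001  0.0037] rotvec [-0.01 -0.35 -0.05]
after-rot shift [-0.0047 -0.0001  0.0037]
[-0.305   0.5125  0.2086] [-0.299   0.5023  0.21  ] [-0.293   0.5001  0.2104] [-0.287   0.5054  0.2101] [-0.281   0.5056  0.2102] [-0.275   0.5108  0.2105] [-0.269   0.51    0.2103] [-0.263   0.5082  0.2094] [-0.257   0.4984  0.2052] [-0.251   0.4962  0.2013] [-0.245   0.4942  0.1972] [-0.239   0.4937  0.1941]
```

Seated: crown top is 0.2103, so the underside is about 0.1995 against a 0.200 floor. Joint 4 is close to its limit, so I'll straighten the tool while backing out.

>>> {"name": "drive_tool", "arguments": {
  "rows": [
    {"wx": -1.5,"wy": 0,"wz": 0,"x": -0.002,"y": 0,"z": -0.008,"claw": 0.15},
    {"wx": -3,"wy": 0,"wz": 0,"x": -0.001,"y": 0,"z": -0.012,"claw": 0.15},
    {"wx": -3,"wy": 0,"wz": 0,"x": 0,"y": 0,"z": -0.012,"claw": 0.15}
  ]
}}

```text
t: 16.57
position: [0.5143, -0.3121, 0.1688]
ee_rot: [[0.944, 0.284, -0.171], [0.331, -0.834, 0.442], [-0.017, -0.473, -0.881]]
wrist_force: [0.0, 0.2, 0.3]
width: 0.579
```

Run:
```python
from h import *
from cell import snapshot
p,R=st()
b=snapshot("wrist");W=wcloud(b);crown(b,W,.50,-.285,.217)
```

```text
t 16.57 pos [ 0.5143 -0.3121  0.1688] w 0.579 F [0.  0.2 0.3] T [-0.45 -0.21 -0.  ] J [-39.  51.  51. 115.  14.  29.]
[-0.305   0.5122  0.2087] [-0.299   0.5025  0.2102] [-0.293   0.5005  0.2104] [-0.287   0.505   0.2102] [-0.281   0.5051  0.2102] [-0.275   0.5109  0.2104] [-0.269   0.5101  0.2102] [-0.263   0.5078  0.2088] [-0.257   0.4974  0.2046] [-0.251   0.4959  0.2011] [-0.245   0.4942  0.1973] [-0.239   0.4944  0.194 ]
```

Good: no force, the pair is unmoved and joint 4 has eased. I'll keep going.

>>> {"name": "drive_tool", "arguments": {
  "rows": [
    {"wx": -2,"wy": 0,"wz": 0,"x": 0,"y": 0,"z": -0.015,"claw": 0.15},
    {"wx": -2,"wy": 0,"wz": 0,"x": 0,"y": 0,"z": -0.02,"claw": 0.15},
    {"wx": -2,"wy": 0,"wz": 0,"x": 0,"y": 0,"z": -0.025,"claw": 0.15},
    {"wx": -2,"wy": 0,"wz": 0,"x": 0,"y": 0,"z": -0.025,"claw": 0.15},
    {"wx": 0,"wy": 0,"wz": 0,"x": 0,"y": 0,"z": -0.025,"claw": 0.15},
    {"wx": 0,"wy": 0,"wz": 0,"x": 0,"y": 0,"z": 0,"claw": 0.15}
  ]
}}

```text
t: 17.12
position: [0.5533, -0.3635, 0.2509]
ee_rot: [[0.946, 0.312, -0.084], [0.323, -0.906, 0.275], [0.01, -0.287, -0.958]]
wrist_force: [-2.1, 1.1, -3.7]
width: 0.574
```

Run:
```python
from h import *
from cell import snapshot
p,R=st()
b=snapshot("wrist");W=wcloud(b);crown(b,W,.50,-.285,.217);crown(b,W,.546,-.049,.226)
s=snapshot("side")
cv2.imwrite("pics/fin.png",np.hstack([cv2.resize(s["img"][130:370,250:450],(400,480),interpolation=2),cv2.resize(b["img"][:,120:520],(400,480))]))
```

```text
t 17.12 pos [ 0.5533 -0.3635  0.2509] w 0.574 F [-2.1  1.1 -3.7] T [-0.24  0.08  0.04] J [-38.  53.  72. 123.   9.  32.]
[-0.305   0.5122  0.2085] [-0.299   0.5025  0.2103] [-0.293   0.5006  0.2103] [-0.287   0.5053  0.2101] [-0.281   0.505   0.2102] [-0.275   0.511   0.2104] [-0.269   0.5095  0.2102] [-0.263   0.5078  0.2088] [-0.257   0.498   0.2048] [-0.251   0.4962  0.2007] [-0.245   0.4943  0.197 ] [-0.239   0.495   0.1937]
```

View pics/fin.png

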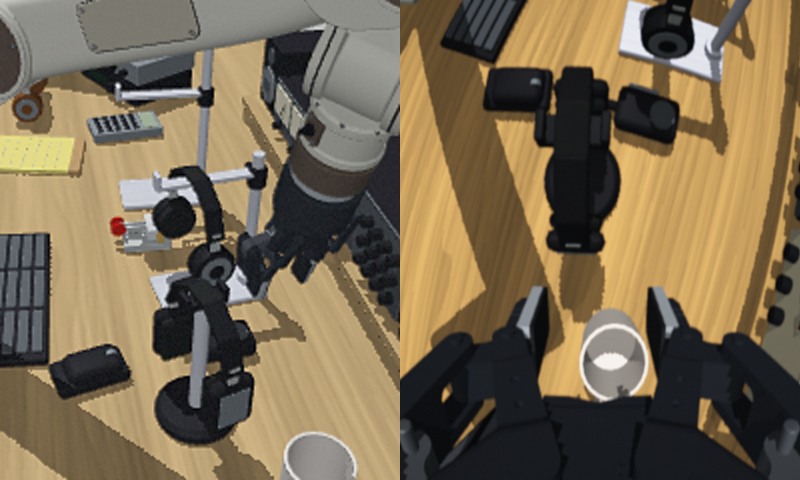

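>>> {"name": "drive_tool", "arguments": {
  "rows": [
    {"wx": -3,"wy": 0,"wz": 0,"x": -0.02,"y": 0,"z": 0,"claw": 0.15},
    {"wx": -3,"wy": 0,"wz": 0,"x": -0.025,"y": 0,"z": 0,"claw": 0.15},
    {"wx": -2,"wy": 0,"wz": 0,"x": -0.02,"y": 0,"z": 0,"claw": 0.15},
    {"wx": 0,"wy": 0,"wz": 0,"x": -0.005,"y": 0,"z": 0,"claw": 0.15}
  ]
}}

```text
t: 17.55
position: [0.5007, -0.3892, 0.254]
ee_rot: [[0.945, 0.325, -0.031], [0.326, -0.933, 0.149], [0.02, -0.151, -0.988]]
wrist_force: [0.0, 0.6, 0.1]
width: 0.578
```

Run:
```python
from h import *
from cell import snapshot,hand_in
p,R=st()
b=snapshot("wrist");W=wcloud(b);crown(b,W,.50,-.285,.217)
s=snapshot("side");W=cloud(s);x,y,z=W[...,0],W[...,1],W[...,2];d=s["img"].astype(int).sum(2)<200
m=d&(abs(x-.546)<.04)&(abs(y+.05)<.045)&(z>.21)&(z<.24);print("front",m.sum(),np.median(W[m],0).round(4),np.percentile(z[m],95).round(4))
print(hand_in())
```

```text
t 17.55 pos [ 0.5007 -0.3892  0.254 ] w 0.578 F [0.  0.6 0.1] T [-0.15 -0.05  0.  ] J [-41.  37.  44. 104.   5.  30.]
[-0.305  0.511  0.209] [-0.299   0.5005  0.2102] [-0.293   0.4991  0.2104] [-0.287   0.5037  0.2101] [-0.281   0.5041  0.2102] [-0.275   0.5096  0.2103] [-0.269   0.5089  0.2101] [-0.263   0.5068  0.2086] [-0.257   0.4966  0.2044] [-0.251   0.495   0.2005] [-0.245   0.4938  0.1967] [-0.239   0.4951  0.1934] 
front 155 [ 0.5467 -0.0666  0.2215] 0.2254
the job is handed in; nothing more can be done
None
```

The front (round-cup) pair now hangs on the spare hanger's arm, and the rear (square-cup) pair sits in the charger's seat. The job was handed in at about 17.6 s on the robot clock; no verdict is reported.

**Last checks**
- **Front pair:** released and level, with its crown near (0.546, −0.049). The top is at about 0.226, so it is resting on the arm. Its yaw was about 6° off the arm, which is within tolerance.
- **Rear pair:** released and level, with its crown top at 0.210 against the 0.200 seat floor (10 mm strap). It is roughly 2–4 mm off the seat's middle and within a few degrees of square.
- **Robot:** the fingers are clear of everything and the wrist force is near zero.

**What went wrong or disagreed**
- **Fingertip offset:** the real fingertips are about 39 mm behind the reported TCP. My first grasp shut on nothing because of this, and I corrected it from the wrist and side pictures.
- **Spare arm contact:** while threading the front pair on, something rubbed the spare arm with about 17 N, most likely a fingertip. Moving sideways cleared it.
- **Charger lip:** the rear pair touched the seat's end lip with about 3 N before I re-centred it.
- **Joint limits:** joints 3 and 4 came very close to their limits on the final retreat, so I moved back off them before handing in.
- **Not measured:** I did not measure the desk items for movement. I saw no sign that any had been touched. I did not measure force on the microphone directly, and wrist forces stayed low while working beside it.

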